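Lock the intake nozzle onto the tabletop extractor fan

ROBOT

A 6-joint arm with a two-finger parallel gripper is mounted at the origin on the work surface. World frame = base frame: x ahead of the robot, y to its left, z up, the work surface at z = 0. Lengths are in mm, angles in degrees, forces in N, time in s.
With the tool pointing down it reaches from about 350 to 850 mm from the base axis. Payload 8.1 kg.
Tool frame: the origin (TCP) lies midway between the tips of the shut fingers; the grasp point (between the pads) lies 19 mm behind it; z points along the fingers, y is the direction in which the jaws open and shut (so a half turn about z gives the same grasp; the last joint's range is limited). The gripper opens to 85 mm and grips with 20 to 120 N. Pads are 22 mm wide; open, the fingers measure 114 mm over their backs; the gripper's body (76 mm by 85 mm) begins 54 mm behind the grasp point. The pads swing forward as they close: fully open they stand 13 mm farther back than shut.
Start: joints at [-82.185, 7.471, 85.268, -0, 87.261, -4.893], TCP at [132.012, -585.302, 231.292] pointing down, gripper open.
Joint ranges: [-169.43, 169.43], [-51.17, 129.36], [1.28, 143.12], [-76.62, 256.62], [0, 156.53], [-152.29, 152.29]. Speed limits (degrees/s): [136.94, 136.94, 159.86, 180, 180, 180].

INTERFACE

Orientations are given as [roll, pitch, yaw] about the fixed x, y, z axes, in that order (R = Rz(yaw) Ry(pitch) Rx(roll)).
In Python, from bench import r gives the robot as it stands.
- The arm moves only by the tool carry_out, never from a script. Its argument "increments" is a list of rows, each a list of 3 entries, a list of its own where there are three numbers: the shift along the tool's x, y, z in m, then the turn, a rotation vector about the tool's x, y, z in rad, then the closure, from 0 (fully open) to 1 (shut). A call has 1 to 12 rows; each row shifts and turns the pose as measured when the row begins, along the tool's axes as they then stand; what a row does not reach is not made up. A row lasts 1/10 s, in which the tool goes at most 50 mm and 8.59 degrees, less where a joint would pass 70% of its speed; a pose out of reach is approached as far as the arm can. A call with a gripper value outside its range is refused whole. The fingers move at their own pace and stop on an object; "newtons" is the grip in N (left out, the last holds). Time passes only in rows, so rows that do not move let the fingers close. It gives the time, the measured TCP pose, the force and the opening at its end, in the units of the state.
- r.sense(): the state, without advancing time (a new reading comes with each control period).
- r.snapshot(name): name is "side" or "top" or "wrist"; returns a dict with "image" (384x512x3 uint8, blue, green, red), "vertical_fov" (degrees; the focal length in pixels is half the picture's height over the tangent of half this angle, whatever the lens; pixels are square), "cx", "cy" (the principal point, pixels), "rvec" (rotation vector, rad) and "tvec" (3), from world to camera coordinates, as OpenCV has them. Camera axes: x right, y down, z forward; pixel columns grow to the right and rows downward; lengths in mm; the calibration is good to about 2 mm. A picture is of the moment at which its call begins. There is no depth.
- r.hand_in(): hands the job in, once; it reports no verdict.
The state is a dict: "time": time; "joint_pos": joint angles; "qd": joint speeds; "joint_efforts": joint torques, N m; "tool_pos": TCP position; "tcp_rot": TCP orientation; "ft_force": force on the tool from outside, world axes, zero at the start; "wrist_torque": the same for the moment, N m; "finger_gap": finger opening in mm.
Only numpy, scipy, OpenCV 4.12 (cv2) and the standard library are available. Lean on these libraries where they do the work, as an engineer would, in place of code of your own. Each camera call takes 0.05 s, during which the arm holds its last target.

TASK

Fit the loose louvred intake nozzle onto the extractor fan on the stools: slide its round socket all the way down over the upright neck and turn it, lightly, until the spring button pops fully out through the hole in the socket; do not force it or wrench it on past the click. Let go with the nozzle standing locked in place, and leave the fan switched off and the bowls, cruet and skimmer where they are.

Things in the scene. Friction and masses are not known exactly. Their poses are not given: they have to be found in the camera images.
- nozzle_center (a point): Half-way up the axis (70 mm above the foot) of the loose grey plastic intake nozzle, 140 mm tall, 0.11-0.22 kg, standing upright on a stool. z runs up its axis, x square to its broad louvred face. Foot to top: belled mouth, round socket to 60 mm, taper to 85 mm, then a flat closed head, 28 mm thick (x) by 84 mm wide (y), to 140 mm. Grip the head across its 28 mm, from above.
- nozzle_foot (a point): Centre of the nozzle's open lower rim; axes as nozzle_center. The belled mouth is 51 mm inside at the rim (56 mm outside), narrowing over 10 mm to the socket, 42 mm inside and 47 mm outside; the bore is 58 mm deep or more.
- nozzle_hole (a point): Centre of the only hole in the socket wall, round, 12 mm across: 32 mm above the foot, on the nozzle's +x side, straight below the head's face with the black louvres (the other broad face is plain). Axes as nozzle_center.
- fan: Fixed extractor fan: grey box, 200 mm (x) by 180 mm (y), deck 90 mm above the stools, with an exhaust stub on its +y side. Origin at the centre of its underside; z up, x out of the side away from the robot (within 0.3 rad). Neck and flange stand in the middle of the deck.
- neck_seat (a point): Centre of the upper face of the flange (72 mm across) on the fan's deck, 100 mm above the stools, where the nozzle's rim rests when fully down. The black neck, 40 mm in diameter, rises 55 mm from it. Axes are the fan's. Flange and neck swivel very stiffly (1.5 N m; a nozzle turning on the neck does not move them) and stand turned about z by an UNREPORTED angle of up to 0.6 rad either way.
- fan_button (a joint): Steel spring button, 10 mm wide, domed, on the neck 32 mm above the flange; faces the fan's +x but for the neck's unreported swivel: find it by twisting the nozzle, or by eye. Value: m pushed in; 0 = out (6.5 mm proud), about 0.004 behind plain wall. The bell pushes it in (5-10 N down). With the socket fully down it springs out if the hole is within some 0.1 rad, and stops turning and lifting.
- fan_switch (a joint): Small metal toggle switch, 20 mm tall, on the deck of the fan 72 mm from the neck towards the robot and 60 mm towards the fan's left (+y). Angle in rad: 0 off (leaning towards the robot), 0.7 on.
- bowl_a: Ceramic sauce bowl, 92 mm across, 45 mm high; origin at the centre of its underside. Bystander.
- bowl_b: Another such bowl, same size and origin. Bystander.
- cruet: Green glass cruet with its glass stopper in, 62 mm across, 130 mm high; origin at the centre of its underside. Bystander.
- skimmer: Wooden skimmer lying flat, 340 mm long along its x, disc 104 mm across at the +x end, centred 110 mm from the origin; 16 mm high; origin on its underside. Bystander.
- nozzle: The whole loose nozzle; origin at the centre of its lower rim (as nozzle_foot). A push of 10 to 15 N and a twist of up to 0.3 N m are enough for the job; over 60 N between nozzle and fan would damage the button.
There are look-alikes about, which are no part of the job. Of the things like the nozzle, leave any that is purple or red; of the rest the larger one is meant.

How it is judged:
By the outcome, as a careful person would: the job done as asked, in the order asked, and still so for the second after the job is handed in, with the robot touching nothing.
It also fails if it takes over 61 s, if anything falls off the work surface, if the arm or the gripper's body presses on something with over 40 N, if the wrist force passes 120 N, or if a joint passes its speed limit or range.

## Working session

There is one attempt and no reset: what is moved stays moved. The work goes in short steps, Python scripts to look and compute and a tool call to move; the robot and the scene stay as the last step left them, time stands still between calls to the robot, and variables do not carry over. Pictures are saved under pics/ and viewed, and the job is handed in when it is done.

Besides the shell and the picture viewer there is one more tool, called after "Call:" as a command line: name --argument value ..., lists and objects as JSON in quotes. carry_out: Moves the arm, as the interface text tells. Its arguments: {"type":"object","properties":{"increments":{"type":"array"},"newtons":{"type":"number"}},"required":["increments"]}

```bash
ls; mkdir -p pics; python3 - <<'E'
from bench import r
import cv2
print(r.sense())
for n in ["side","top","wrist"]:
    s=r.snapshot(n); cv2.imwrite(f"pics/{n}0.png",s["image"]); print(n,{k:v for k,v in s.items() if k!="image"})
E
```

```text
pics
{'time': 0.0, 'joint_pos': array([-8.21862235e+01,  7.51547062e+00,  8.53279840e+01,  6.55463242e-04,
        8.72604744e+01, -4.89048211e+00]), 'qd': array([-0.09409977,  0.0061986 ,  0.01164453,  0.0312133 ,  0.0014512 ,
       -0.09422304]), 'joint_efforts': array([-2.15519399e-04, -5.69409370e+01, -5.00550413e+01, -2.38590437e-04,
        1.50835735e-02, -2.23425741e-05]), 'tool_pos': array([ 131.93084049, -584.77014765,  230.25305145]), 'tcp_rot': array([-1.79896505e+02, -9.51236444e-03,  1.27042181e+01]), 'ft_force': array([-1.09235675,  0.30607471, -0.91614801]), 'wrist_torque': array([ 0.02272995, -0.02337647,  0.01148732]), 'finger_gap': 85.70258283523039}
side {'vertical_fov': 46.01792340210849, 'cx': 250.81064168080073, 'cy': 195.86642090853022, 'rvec': array([ 0.2366434 , -2.60779069,  1.53018303]), 'tvec': array([ 596.12369097,  137.55333065, 1227.06669866])}
top {'vertical_fov': 57.47368782755029, 'cx': 253.49391025285925, 'cy': 188.87657908748636, 'rvec': array([ 2.15271014, -2.0926533 ,  0.20966234]), 'tvec': array([  -3.34306937,  591.45862717, 1006.1678778 ])}
wrist {'vertical_fov': 61.22123255021492, 'cx': 256.8743809453602, 'cy': 192.7557737461784, 'rvec': array([-2.26923105,  1.81462398,  0.26509348]), 'tvec': array([-599.26345946,  -36.84992781,  379.62220878])}
```

View pics/side0.png

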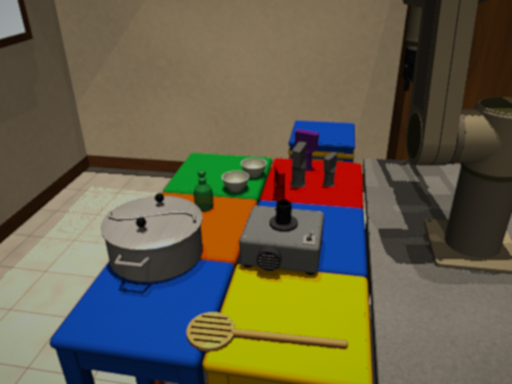

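View pics/top0.png

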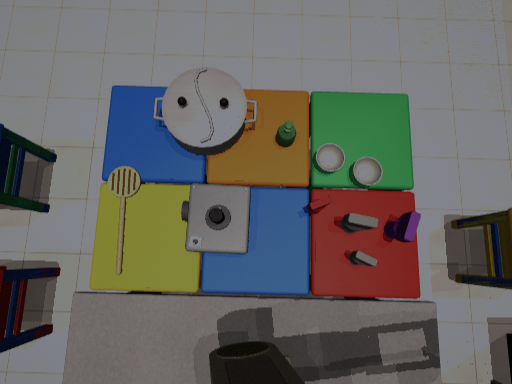

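View pics/wrist0.png

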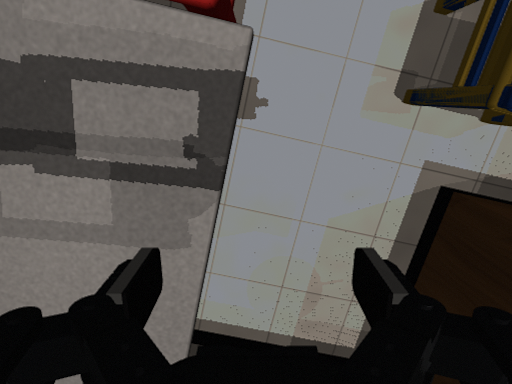

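```bash
python3 - <<'E'
import cv2
s=cv2.imread("pics/side0.png");t=cv2.imread("pics/top0.png")
c=lambda im,x,y,w,h,k:cv2.resize(im[y:y+h,x:x+w],None,fx=k,fy=k,interpolation=cv2.INTER_CUBIC)
cv2.imwrite("pics/s_noz.png",c(s,260,115,100,80,8)); cv2.imwrite("pics/t_noz.png",c(t,300,185,128,96,6))
cv2.imwrite("pics/s_fan.png",c(s,232,190,100,80,8)); cv2.imwrite("pics/t_fan.png",c(t,170,175,100,80,7))
E
```

```text
(no output)
```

View pics/s_noz.png

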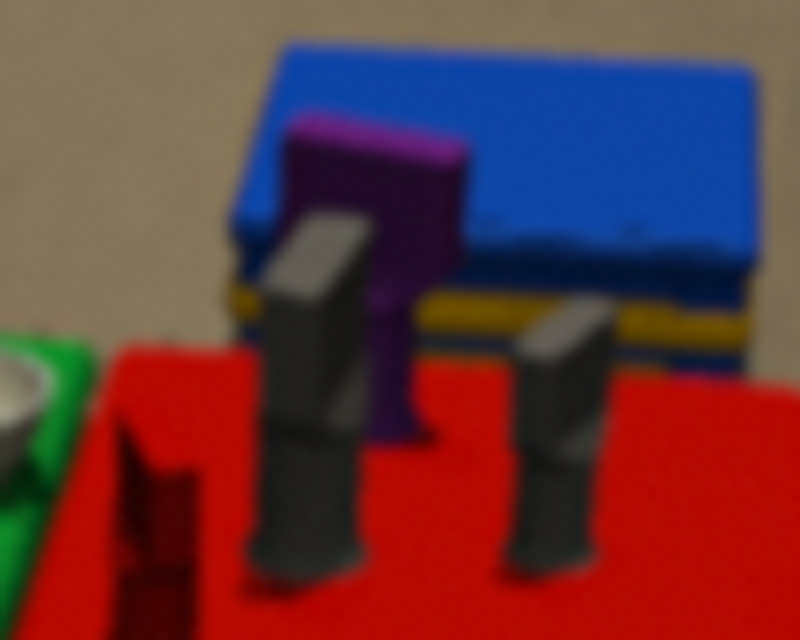

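View pics/t_noz.png

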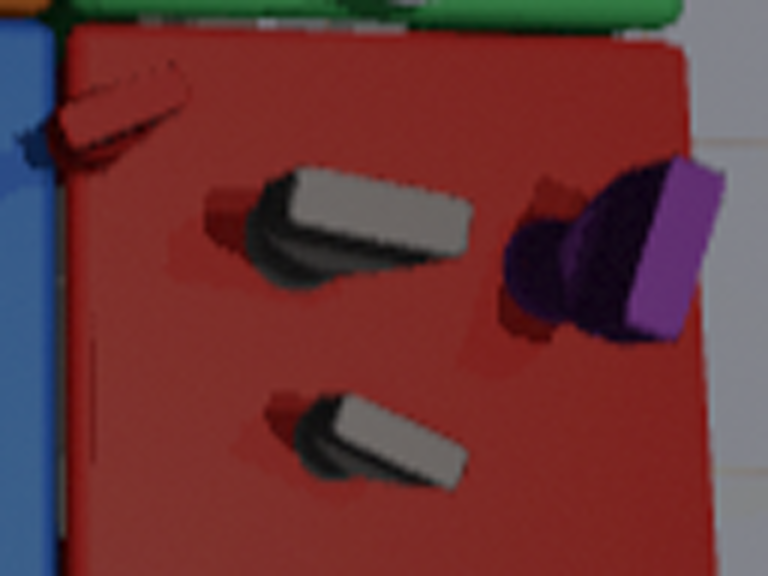

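View pics/s_fan.png

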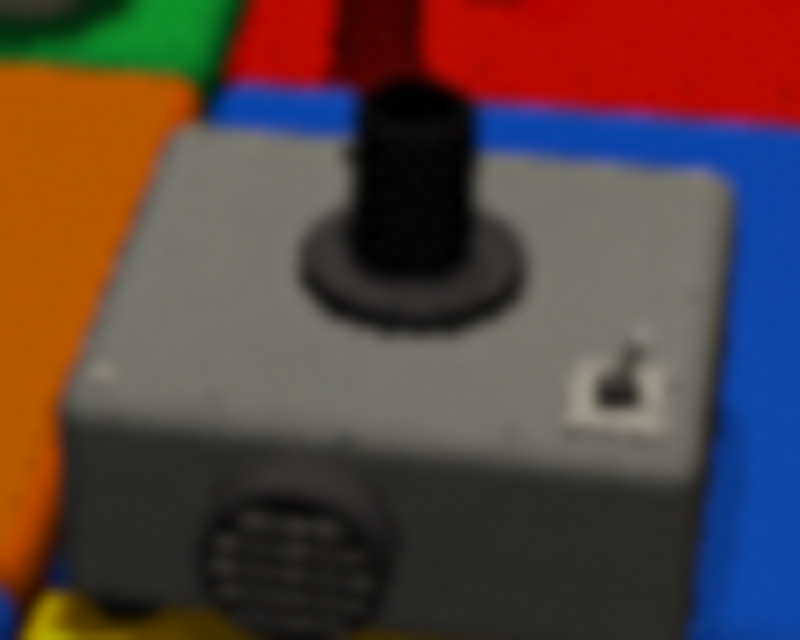

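View pics/t_fan.png

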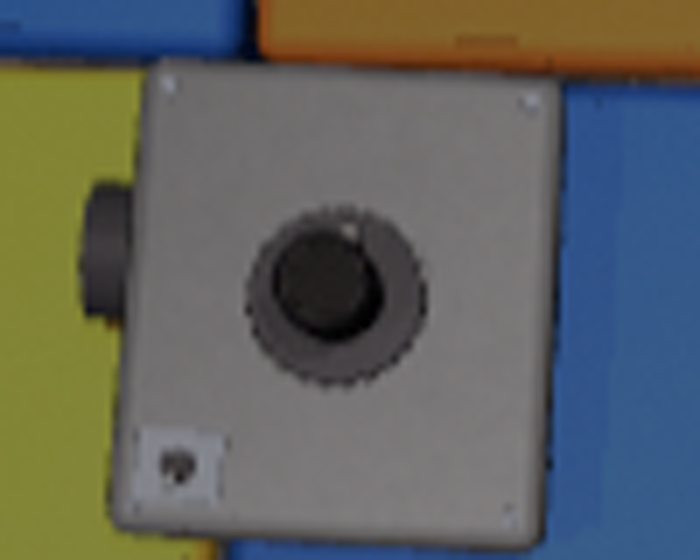

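```bash
cat > h.py <<'E'
import numpy as np, cv2
from bench import r
def cam(s):
    h=s["image"].shape[0]; f=h/2/np.tan(np.radians(s["vertical_fov"])/2)
    R=cv2.Rodrigues(np.array(s["rvec"]))[0]; t=np.array(s["tvec"]).reshape(3)
    K=np.array([[f,0,s["cx"]],[0,f,s["cy"]],[0,0,1]]); return K,R,t
def ray(s,p):
    K,R,t=cam(s); d=R.T@np.linalg.inv(K)@np.array([p[0],p[1],1.]); return -R.T@t,d/np.linalg.norm(d)
def onz(s,p,z):
    c,d=ray(s,p); return c+d*(z-c[2])/d[2]
def tri(*sp):
    A=np.zeros((3,3));b=np.zeros(3);L=[]
    for s,p in sp:
        c,d=ray(s,p);M=np.eye(3)-np.outer(d,d);A+=M;b+=M@c;L.append((c,M))
    x=np.linalg.solve(A,b);return x,[round(float(np.linalg.norm(M@(x-c))),2) for c,M in L]
def proj(s,X):
    K,R,t=cam(s);p=K@(R@np.array(X,float)+t);return p[:2]/p[2]
def save(n,im,box=None,k=1):
    if box: x,y,w,h=box; im=im[y:y+h,x:x+w]
    if k!=1: im=cv2.resize(im,None,fx=k,fy=k,interpolation=cv2.INTER_CUBIC)
    cv2.imwrite(f"pics/{n}.png",im)
E
python3 - <<'E'
from h import *
np.set_printoptions(precision=1,suppress=True)
S=r.snapshot("side");T=r.snapshot("top")
print("cams",ray(S,(0,0))[0],ray(T,(0,0))[0])
s=lambda x,y:(260+x/8-.5,115+y/8-.5); t=lambda x,y:(300+x/6-.5,185+y/6-.5)
# head top: side centre; top centre corners
print("headtop",tri((S,s(317,255)),(T,t(382,212))))
print("foot", onz(S,s(305,560),0))
sf=lambda x,y:(232+x/8-.5,190+y/8-.5); tf=lambda x,y:(170+x/7-.5,175+y/7-.5)
print("flange",tri((S,sf(413,262)),(T,tf(338,296))))
print("necktop",tri((S,sf(418,98)),(T,tf(330,283))))
print("button",tri((S,sf(350,155)),(T,tf(350,230))))
print("switch base",tri((S,sf(617,392)),(T,tf(178,468))))
for a in [(297,168),(473,203),(465,257),(288,222)]: print(onz(T,t(*a),140))
for a in [(150,62),(565,80),(540,545),(112,530)]: print(onz(T,tf(*a),90))
print(onz(T,tf(350,230),132),onz(T,tf(334,289),132))
E
```

```text
cams [ 385.4 1097.5  725.9] [ 388.5   15.8 1100.5]
headtop (array([ 497.7, -290.8,  139.7]), [0.54, 0.54])
foot [ 497.8 -286.1    0. ]
flange (array([498.8, 113.8,  96.9]), [0.09, 0.09])
necktop (array([498. , 111.3, 156.5]), [0.68, 0.68])
button (array([521.2, 106.9, 130.9]), [0.51, 0.51])
switch base (array([427.8, 175.3,  96. ]), [0.44, 0.44])
[ 516.3 -252.1  140. ]
[ 502.5 -332.7  140. ]
[ 477.6 -328.1  140. ]
[ 491.3 -247.4  140. ]
[596.1 198.1  90. ]
[593.4  23.4  90. ]
[400.8  27.9  90. ]
[402.  201.5  90. ]
[521.5 106.8 132. ] [497.8 112.1 132. ]
```

```bash
python3 - <<'E'
from h import *
from scipy.spatial.transform import Rotation as Ro
np.set_printoptions(precision=3,suppress=True)
W=r.snapshot("wrist");st=r.sense()
K,R,t=cam(W);c=-R.T@t;Rt=Ro.from_euler("xyz",st["tcp_rot"],degrees=True).as_matrix()
print(c,"in tool:",Rt.T@(c-st["tool_pos"]),"cam axes in tool (cols)\n",Rt.T@R.T)
T=r.snapshot("top")
t=lambda x,y:(300+x/6-.5,185+y/6-.5)
print("small",[onz(T,t(*a),100) for a in [(345,398),(467,455),(445,490),(335,432)]])
print("red",[onz(T,t(*a),120) for a in [(60,125),(185,100),(70,150)]])
print("purple",[onz(T,t(*a),140) for a in [(680,158),(630,325)]])
E
```

```text
[ 202.641 -569.32   374.011] in tool: [  72.402    0.044 -143.087] cam axes in tool (cols)
 [[-0.    -0.959 -0.284]
 [ 1.    -0.    -0.   ]
 [-0.    -0.284  0.959]]
small [array([ 413.489, -283.213,  100.   ]), array([ 388.778, -339.64 ,  100.   ]), array([ 372.478, -328.716,  100.   ]), array([ 397.65 , -278.065,  100.   ])]
red [array([ 536.231, -146.216,  120.   ]), array([ 549.871, -205.427,  120.   ]), array([ 524.483, -150.891,  120.   ])]
purple [array([ 526.046, -429.385,  140.   ]), array([ 448.812, -402.033,  140.   ])]
```

Call:
carry_out --increments '[[[0.044,-0.018,-0.003],[0,0,0],0],[[0.044,-0.018,-0.003],[0,0,0],0],[[0.044,-0.018,-0.003],[0,0,0],0],[[0.044,-0.018,-0.003],[0,0,0],0],[[0.044,-0.018,-0.003],[0,0,0],0],[[0.044,-0.018,-0.003],[0,0,0],0],[[0.044,-0.018,-0.003],[0,0,0],0],[[0.044,-0.018,-0.003],[0,0,0],0],[[0.044,-0.018,-0.003],[0,0,0],0],[[0.044,-0.018,-0.003],[0,0,0],0],[[0.044,-0.018,-0.003],[0,0,0],0],[[0,0,0],[0,0,0],0]]'

```text
time: 1.55
tool_pos: [575.7, -274.9, 264.6]
tcp_rot: [179.9, -0.1, 12.3]
ft_force: [-0.5, -0.5, -0.4]
finger_gap: 85.1
```

```bash
python3 - <<'E'
from h import *
print(r.sense())
W=r.snapshot("wrist");save("w1",W["image"],None,1.5)
E
```

```text
{'time': 1.55, 'joint_pos': array([-3.01430005e+01,  1.25932777e+01,  7.60964810e+01,  2.58842738e-02,
        9.11983170e+01,  4.75167318e+01]), 'qd': array([-2.36026614, -1.06217047,  1.44394635, -2.49532602,  0.46370613,
       -1.91602368]), 'joint_efforts': array([  2.09622949, -61.27992868, -51.6334641 ,   0.48181381,
        -0.19295293,   1.0262173 ]), 'tool_pos': array([ 575.66113869, -274.87985174,  264.59122252]), 'tcp_rot': array([ 1.79943493e+02, -1.00018476e-01,  1.23408837e+01]), 'ft_force': array([-0.53321017, -0.4524109 , -0.42249135]), 'wrist_torque': array([-0.02025672, -0.00754751,  0.01058454]), 'finger_gap': 85.12734294742118}
```

View pics/w1.png

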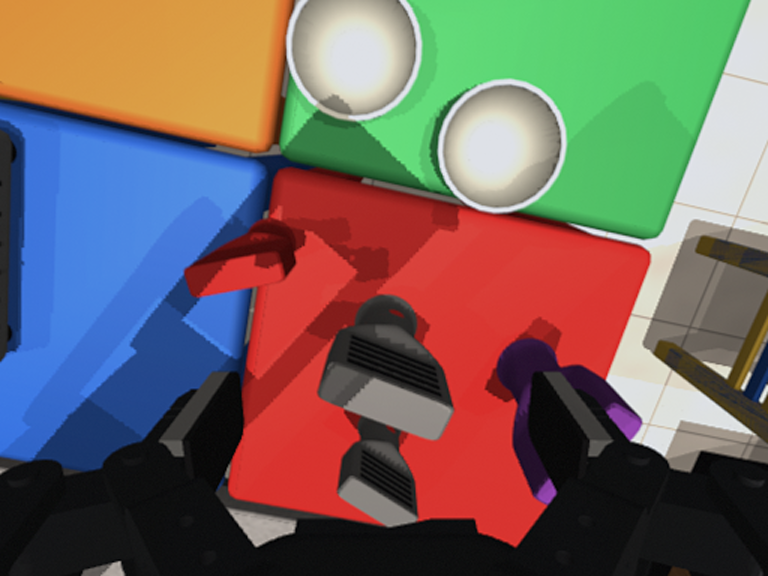

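The wrist view shows the candidates: the large grey nozzle (head ~ (390,390)), a smaller grey one (~(378,480)), red (~(240,265)) and purple (~(570,420)). The large grey one is meant. Its louvred face points to world +x.

```bash
python3 - <<'E'
from h import *
W=r.snapshot("wrist");save("w1c",W["image"],(200,185,120,120),5)
E
```

```text
(no output)
```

View pics/w1c.png

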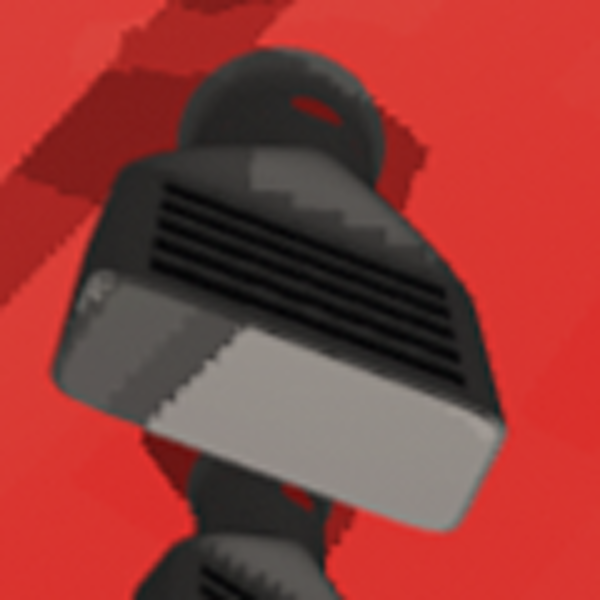

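```bash
python3 - <<'E'
from h import *
np.set_printoptions(precision=1,suppress=True)
W=r.snapshot("wrist");T=r.snapshot("top")
w=lambda x,y:(200+x/5-.5,185+y/5-.5);t=lambda x,y:(300+x/6-.5,185+y/6-.5)
P=[]
for a,b in zip([(103,275),(503,430),(447,530),(55,388)],[(297,168),(473,203),(465,257),(288,222)]):
    x=tri((W,w(*a)),(T,t(*b)));print(x,onz(W,w(*a),140));P.append(onz(W,w(*a),140))
P=np.array(P);print("ctr",P.mean(0));d=P[0]+P[3]-P[1]-P[2];print("y axis deg",np.degrees(np.arctan2(d[1],d[0])))
print("hole",onz(W,w(317,110),32))
E
```

```text
(array([ 515.8, -254.9,  137.4]), [2.21, 2.21]) [ 515.9 -256.9  140. ]
(array([ 502.1, -333.2,  142.2]), [1.17, 1.17]) [ 500.6 -335.   140. ]
(array([ 477.6, -329.2,  139.2]), [0.83, 0.83]) [ 477.8 -329.9  140. ]
(array([ 490.9, -250.3,  136.5]), [2.12, 2.12]) [ 491.7 -252.3  140. ]
ctr [ 496.5 -293.5  140. ]
y axis deg 79.36036364318446
hole [ 518.7 -297.9   32. ]
```

Call:
carry_out --increments '[[[-0.04,0,0],[0,0,0],0],[[-0.04,0,0],[0,0,0],0],[[0,0,0.005],[0,0,-0.147],0],[[0,0,0.005],[0,0,-0.147],0],[[0,0,0.005],[0,0,-0.147],0],[[0,0,0.005],[0,0,-0.147],0],[[0,0,0.005],[0,0,-0.147],0],[[0,0,0.005],[0,0,-0.147],0],[[0,0,0.005],[0,0,-0.147],0],[[0,0,0.005],[0,0,-0.147],0],[[0,0,0],[0,0,0],0],[[0,0,0],[0,0,0],0]]'

```text
time: 2.95
tool_pos: [472.3, -311.6, 222.3]
tcp_rot: [-179.8, 0.3, 80.0]
ft_force: [0.1, 0.2, 0.4]
finger_gap: 85.5
```

```bash
cat >> h.py <<'E'
from scipy.spatial.transform import Rotation as Ro
def delta(x,y,z,yaw):
    "tool-frame shift (m) and turn (rad) from present pose to vertical pose"
    st=r.sense();A=Ro.from_euler("xyz",st["tcp_rot"],degrees=True);B=Ro.from_euler("xyz",[180,0,yaw],degrees=True)
    print("now",st["time"],st["tool_pos"].round(1),st["tcp_rot"].round(2),"F",st["ft_force"].round(1),"M",st["wrist_torque"].round(3),"gap",round(st["finger_gap"],1),"j6",st["joint_pos"][5].round(1))
    print("shift",(A.inv().apply(np.array([x,y,z])-st["tool_pos"])/1000).round(4),"turn",(A.inv()*B).as_rotvec().round(4))
E
python3 - <<'E'
from h import *
delta(497,-291.5,102,79.8)
W=r.snapshot("wrist");save("w2",W["image"],None,1.5)
E
```

```text
now 2.95 [ 472.3 -311.6  222.3] [-179.81    0.3    80.02] F [0.1 0.2 0.4] M [-0.031  0.075 -0.002] gap 85.5 j6 -28.4
shift [0.0247 0.0213 0.1201] turn [-0.0033  0.0052  0.0038]
```

View pics/w2.png

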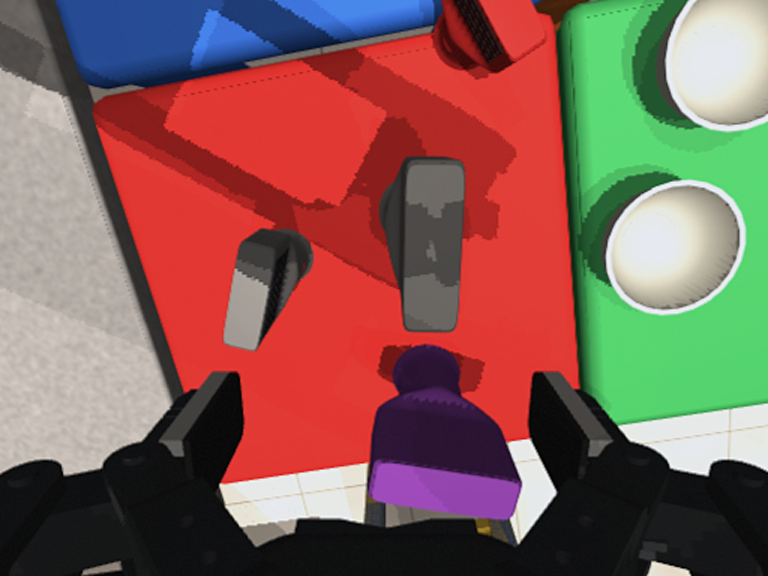

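```bash
python3 - <<'E'
from h import *
np.set_printoptions(precision=1,suppress=True)
W=r.snapshot("wrist")
P=np.array([onz(W,(x/1.5-.2,y/1.5-.2),140) for x,y in [(407,159),(465,159),(457,331),(403,331)]])
print(P,P.mean(0));d=P[0]+P[1]-P[2]-P[3];print(np.degrees(np.arctan2(d[1],d[0])))
c=P.mean(0);delta(c[0],c[1],185,80)
E
```

```text
[[ 492.9 -248.4  140. ]
 [ 518.4 -252.9  140. ]
 [ 504.  -334.1  140. ]
 [ 477.7 -329.5  140. ]] [ 498.2 -291.2  140. ]
79.67404236669144
now 3.05 [ 472.6 -311.4  222.4] [-179.8    0.3   80.1] F [-0.   0.8 -0.1] M [ 0. -0. -0.] gap 85.2 j6 -28.4
shift [0. 0. 0.] turn [-0.  0.  0.]
```

Call:
carry_out --increments '[[[0.0125,0.0105,0.01],[0,0,0],0],[[0.0115,0.0105,0.01],[0,0,0],0],[[0,0,0.01],[0,0,0],0],[[0,0,0.01],[0,0,0],0],[[0,0,0.01],[0,0,0],0],[[0,0,0],[0,0,0],0],[[0,0,0],[0,0,0],0]]'

```text
time: 3.75
tool_pos: [497.5, -292.2, 169.6]
tcp_rot: [-179.8, 0.4, 79.6]
ft_force: [0.2, -0.0, 0.0]
finger_gap: 85.4
```

```bash
python3 - <<'E'
from h import *
np.set_printoptions(precision=4,suppress=True)
delta(497.7,-291.2,103,79.8)
E
```

```text
now 3.75 [ 497.5 -292.2  169.6] [-179.84    0.37   79.56] F [ 0.2 -0.   0. ] M [-0.013 -0.09   0.04 ] gap 85.4 j6 -24.8
shift [0.0015 0.0002 0.0666] turn [-0.0028  0.0065 -0.0042]
```

Call:
carry_out --increments '[[[0.001,0,0.015],[-0.002,0.005,-0.003],0],[[0,0,0.015],[0,0,0],0],[[0,0,0.015],[0,0,0],0],[[0,0,0.012],[0,0,0],0],[[0,0,0.007],[0,0,0],0],[[0,0,0],[0,0,0],0],[[0,0,0],[0,0,0],0]]'

```text
time: 4.45
tool_pos: [496.5, -291.5, 99.1]
tcp_rot: [-179.9, 0.0, 79.7]
ft_force: [-0.1, 0.3, 0.2]
finger_gap: 85.1
```

```bash
python3 - <<'E'
from h import *
np.set_printoptions(precision=4,suppress=True)
delta(497.7,-291.2,103,79.8)
save("w3",r.snapshot("wrist")["image"],None,1.5)
E
```

```text
now 4.45 [ 496.5 -291.5   99.1] [-179.89    0.03   79.68] F [-0.1  0.3  0.2] M [-0.028  0.009  0.001] gap 85.1 j6 -25.1
shift [ 0.0005  0.0011 -0.0039] turn [-0.002   0.0006 -0.0021]
```

View pics/w3.png

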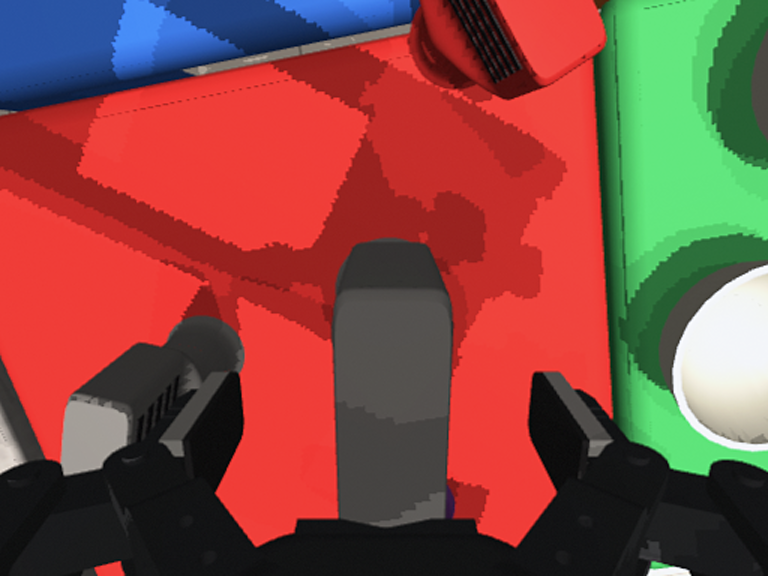

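Call:
carry_out --increments '[[[0,0,0],[0,0,0],0.4],[[0,0,0],[0,0,0],0.6],[[0,0,0],[0,0,0],0.8],[[0,0,0],[0,0,0],1],[[0,0,0],[0,0,0],1],[[0,0,0],[0,0,0],1],[[0,0,0],[0,0,0],1],[[0,0,0],[0,0,0],1]]' --newtons 50

```text
time: 5.3
tool_pos: [498.0, -292.4, 101.8]
tcp_rot: [179.9, 0.1, 79.7]
ft_force: [-0.2, -0.4, -0.6]
finger_gap: 27.4
```

```bash
python3 - <<'E'
from h import *
np.set_printoptions(precision=4,suppress=True)
delta(497.7,-291.2,103,79.8)
save("w4",r.snapshot("wrist")["image"],None,1.5)
E
```

```text
now 5.3 [ 498.  -292.4  101.8] [179.89   0.14  79.69] F [-0.2 -0.4 -0.6] M [-0.01  -0.003  0.02 ] gap 27.4 j6 -25.1
shift [ 0.0011 -0.0005 -0.0012] turn [ 0.0019  0.0024 -0.0019]
```

View pics/w4.png

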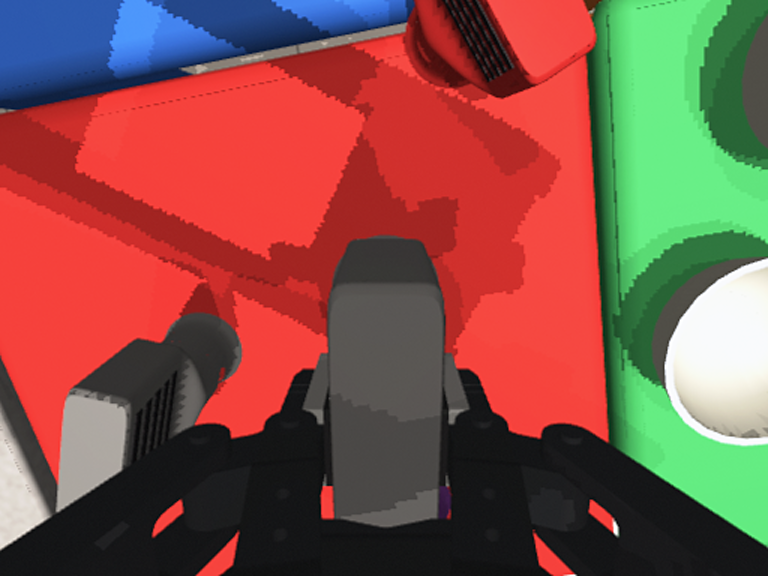

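Call:
carry_out --increments '[[[0,0,-0.01],[0,0,0],1],[[0,0,-0.03],[0,0,0],1],[[0,0,-0.04],[0,0,0],1],[[0,0,-0.04],[0,0,0],1],[[0,0,-0.04],[0,0,0],1],[[0,0,-0.03],[0,0,0],1],[[0,0,-0.01],[0,0,0],1],[[0,0,0],[0,0,0],1]]'

```text
time: 6.15
tool_pos: [495.6, -290.4, 309.8]
tcp_rot: [-179.8, 0.0, 79.7]
ft_force: [0.5, -0.6, -1.7]
finger_gap: 27.6
```

```bash
python3 - <<'E'
from h import *
np.set_printoptions(precision=4,suppress=True)
delta(498.3,112.3,290,79.8)
S=r.snapshot("side");save("s5",S["image"],(200,60,200,150),4)
E
```

```text
now 6.15 [ 495.6 -290.4  309.8] [-179.82    0.     79.69] F [ 0.5 -0.6 -1.7] M [-0.009 -0.049 -0.002] gap 27.6 j6 -25.1
shift [ 0.3967 -0.0694  0.02  ] turn [-0.0031  0.     -0.0019]
```

View pics/s5.png

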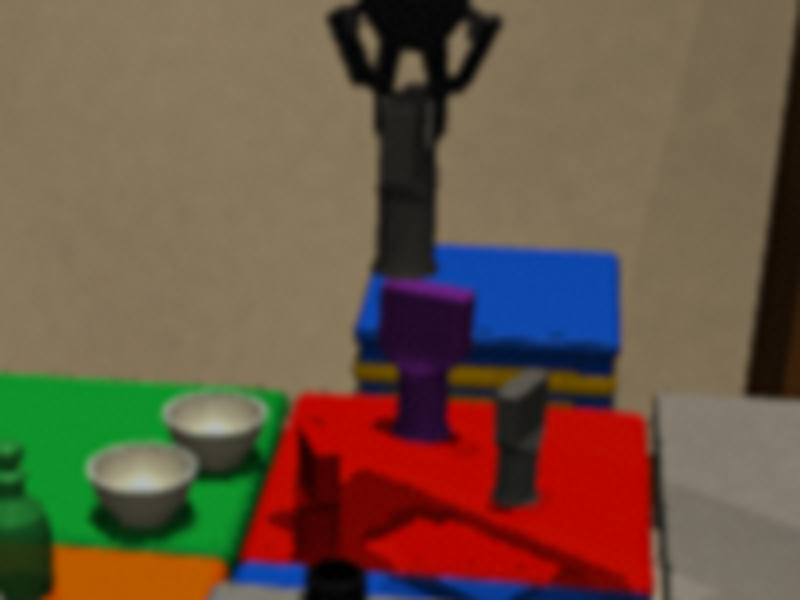

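Call:
carry_out --increments '[[[0.02,-0.0035,0.001],[0,0,0],1],[[0.04,-0.007,0.001],[0,0,0],1],[[0.045,-0.008,0.001],[0,0,0],1],[[0.045,-0.008,0.001],[0,0,0],1],[[0.045,-0.008,0.001],[0,0,0],1],[[0.045,-0.008,0.001],[0,0,0],1],[[0.045,-0.008,0.001],[0,0,0],1],[[0.045,-0.008,0.001],[0,0,0],1],[[0.035,-0.006,0.001],[0,0,0],1],[[0.02,-0.003,0.001],[0,0,0],1],[[0.005,0,0],[0,0,0],1],[[0,0,0],[0,0,0],1]]'

```text
time: 7.4
tool_pos: [482.2, 128.9, 269.0]
tcp_rot: [-177.2, -0.1, 79.7]
ft_force: [0.7, -0.1, -1.2]
finger_gap: 27.3
```

```bash
python3 - <<'E'
from h import *
np.set_printoptions(precision=4,suppress=True)
delta(498.3,112.3,290,77)
S=r.snapshot("side");save("s6",S["image"],(210,80,140,180),4)
save("w6",r.snapshot("wrist")["image"],None,1.5)
E
```

```text
now 7.4 [482.2 128.9 269. ] [-177.16   -0.1    79.71] F [ 0.7 -0.1 -1.2] M [-0.047 -0.113  0.019] gap 27.3 j6 18.7
shift [-0.0135  0.0177 -0.0219] turn [-0.0496 -0.0005  0.0474]
```

View pics/s6.png

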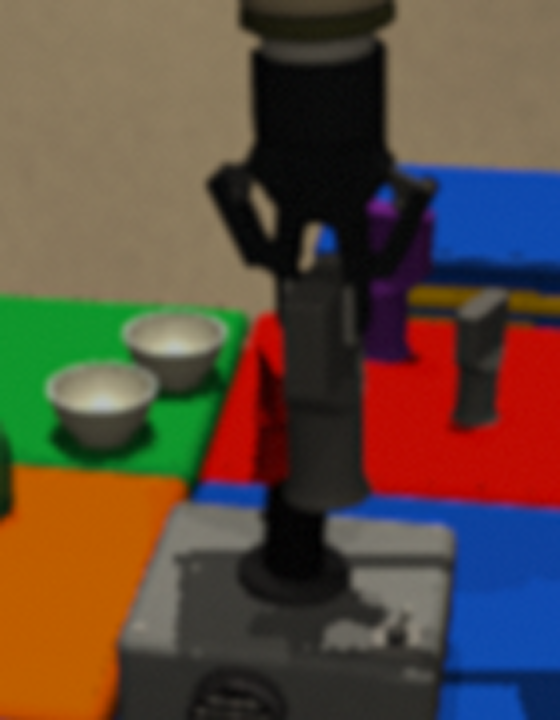

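View pics/w6.png

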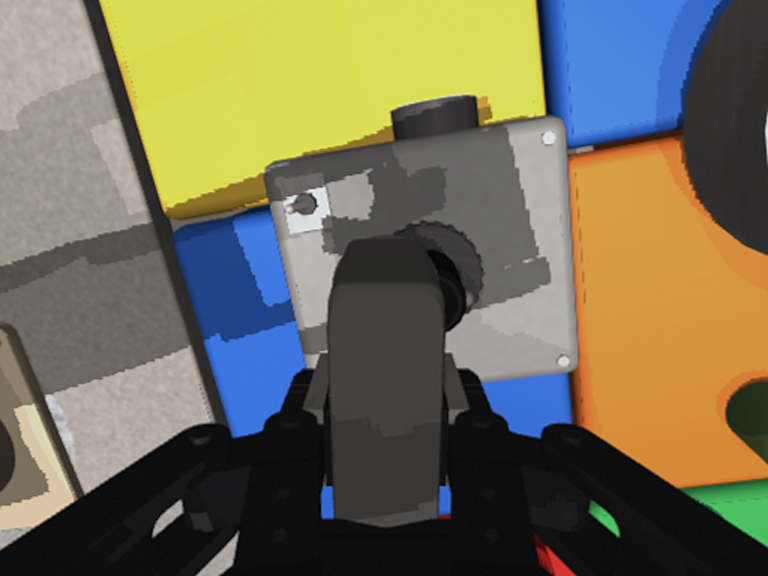

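Call:
carry_out --increments '[[[-0.002,0.003,-0.015],[0,0,0],1],[[-0.006,0.008,-0.005],[-0.02,0,0.02],1],[[-0.005,0.006,0],[-0.02,0,0.02],1],[[0,0,0],[0,0,0],1],[[0,0,0],[0,0,0],1]]'

```text
time: 8.0
tool_pos: [500.4, 105.6, 291.6]
tcp_rot: [-179.8, 0.0, 76.7]
ft_force: [-0.2, -0.1, -1.3]
finger_gap: 27.8
```

```bash
python3 - <<'E'
from h import *
np.set_printoptions(precision=4,suppress=True)
delta(498.3,112.3,290,77)
S=r.snapshot("side");save("s7",S["image"],(210,80,140,180),4)
save("w7",r.snapshot("wrist")["image"],None,1.5)
T=r.snapshot("top");save("t7",T["image"],(150,150,140,110),5)
E
```

```text
now 8.0 [500.4 105.6 291.6] [-179.85    0.     76.72] F [-0.2 -0.1 -1.3] M [-0.02   0.035 -0.034] gap 27.8 j6 19.4
shift [ 0.0061 -0.0035  0.0016] turn [-0.0027  0.     -0.005 ]
```

View pics/s7.png

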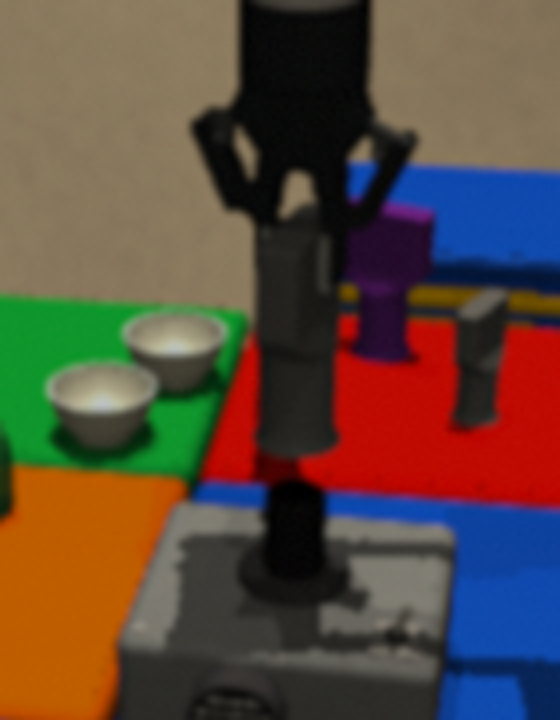

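View pics/w7.png

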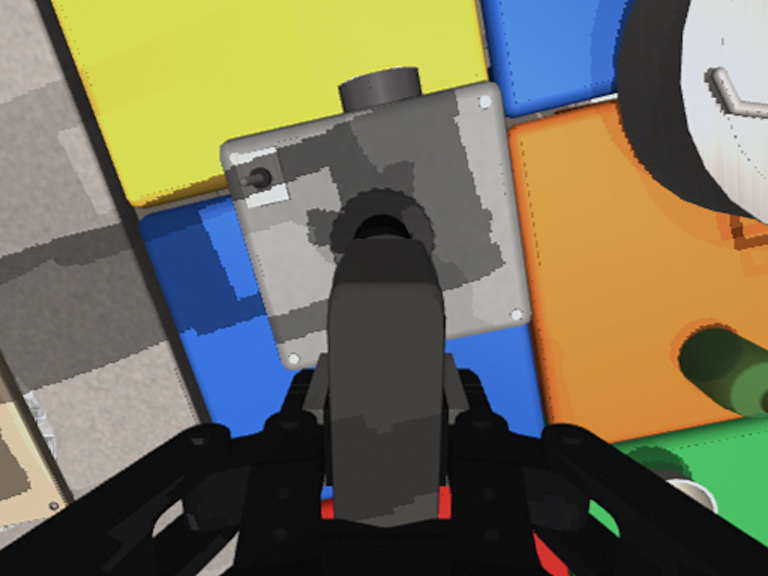

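View pics/t7.png

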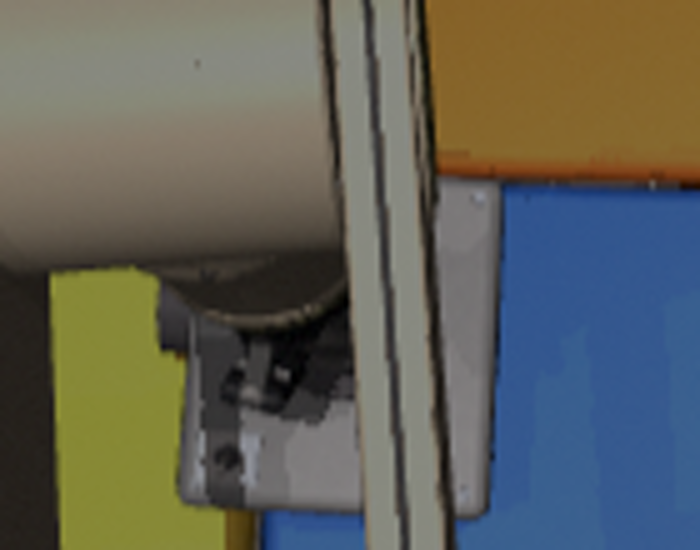

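```bash
python3 - <<'E'
from h import *
np.set_printoptions(precision=1,suppress=True)
W=r.snapshot("wrist");S=r.snapshot("side")
save("w7c",W["image"],(200,110,110,80),7)
f=lambda p:(p-np.array([210,80])+.5)*4
tp=r.sense()["tool_pos"];print(tp, f(proj(S,tp-[0,0,101])),f(proj(S,tp+[0,0,39])),f(proj(S,[498.3,112.3,155])))
for x in [(383,238),(383,240)]: print(onz(W,(x[0]/1.5-.2,x[1]/1.5-.2),100))
E
```

```text
[499.9 106.4 291. ] [297.1 438.5] [302.  228.4] [297.3 491.9]
[500.  116.7 100. ]
[499.7 115.3 100. ]
```

View pics/w7c.png

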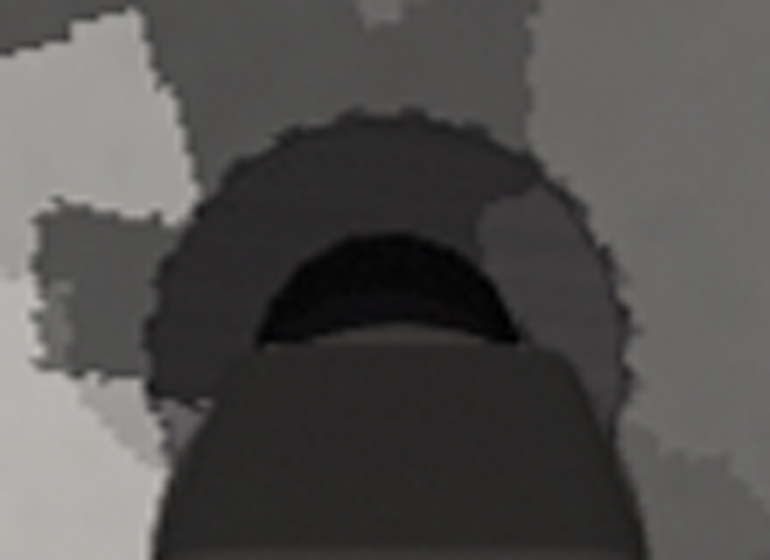

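```bash
python3 - <<'E'
from h import *
np.set_printoptions(precision=1,suppress=True)
W=r.snapshot("wrist")
a=np.linspace(0,2*np.pi,400)
def ext(x,y,R,z):
    p=np.array([(proj(W,[x+R*np.cos(t),y+R*np.sin(t),z])-[200,110]+.5)*7 for t in a]);return p
for R,z,obs in [(36,100,(148,630,115)),]:
  for x in (497,499,501):
    for y in (110,112,114): p=ext(x,y,R,z);print(x,y,p[:,0].min(),p[:,0].max(),p[:,1].min())
print(obs)
for x in (497,499,501):
    for y in (110,112,114):
        p=ext(x,y,20,155);q=p[abs(p[:,1]-335)<5];print(x,y,p[:,1].min(),q[:,0].min(),q[:,0].max())
print("obs 232, 258, 520")
E
```

```text
497 110 141.22484966762485 622.2134996186433 148.1316940378572
497 112 137.74328961251302 619.5141174592827 134.52601264985634
497 114 134.25036108080923 616.8059148851451 120.8745401392237
499 110 154.13324462363204 635.3253755669136 144.9490536254305
499 112 150.67132326243427 632.6462946540569 131.33234162067663
499 114 147.19809296397997 629.9584561070116 117.66978219895012
501 110 167.05208698516637 648.4478708317599 141.76375846223203
501 112 163.60983728154912 645.7891249696618 128.13600216061366
501 114 160.15633833608183 643.1216844155224 114.46234205448734
(148, 630, 115)
497 110 323.8808733806809 307.4172832996626 444.77413358735953
497 112 308.29106111867895 277.60268144143595 467.1916091370422
497 114 292.6397770612979 254.69803100722677 480.9208699769264
499 110 320.2398143283241 314.05986695214307 467.2384872991502
499 112 304.6352085823797 287.2367096962377 486.9139730458713
499 114 288.96904255295317 266.8328426017134 500.1682398994588
501 110 316.5951985536823 325.30880682730435 489.5333966799171
501 112 300.97577783924345 298.9885148773949 508.4538164267717
501 114 285.2947081816412 279.08625855190587 519.3004588201572
obs 232, 258, 520
```

Call:
carry_out --increments '[[[0.003,-0.0015,0.008],[0,0,0],1],[[0.0025,-0.001,0.007],[0,0,0],1],[[0,0,0],[0,0,0],1],[[0,0,0],[0,0,0],1]]'

```text
time: 8.7
tool_pos: [497.9, 113.6, 273.5]
tcp_rot: [-179.7, 0.0, 76.9]
ft_force: [0.0, -0.4, -1.6]
finger_gap: 27.5
```

```bash
python3 - <<'E'
from h import *
np.set_printoptions(precision=4,suppress=True)
delta(498.8,112.2,260,77)
S=r.snapshot("side");save("s8",S["image"],(230,140,90,100),6)
delta(498.8,112.2,260,77)
E
```

```text
now 8.7 [497.9 113.6 273.5] [-179.66    0.05   76.89] F [ 0.  -0.4 -1.6] M [-0.016  0.056  0.017] gap 27.5 j6 20.2
shift [-0.0011  0.0012  0.0135] turn [-0.0059  0.0008 -0.0019]
now 8.75 [497.9 113.5 273.5] [-179.65    0.05   76.88] F [-0.   0.2 -2. ] M [-0.02   0.004 -0.03 ] gap 27.5 j6 20.2
shift [-0.0011  0.0013  0.0134] turn [-0.0061  0.0009 -0.002 ]
```

View pics/s8.png

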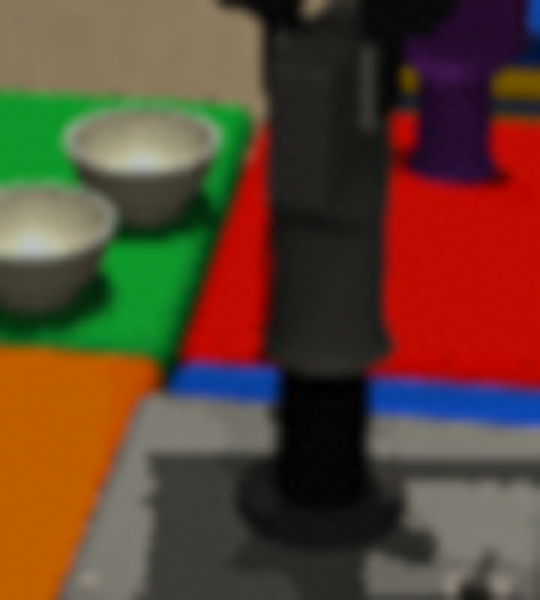

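Call:
carry_out --increments '[[[-0.001,0.001,0.004],[-0.005,0,-0.002],1],[[0,0,0.006],[0,0,0],1],[[0,0,0.006],[0,0,0],1],[[0,0,0.004],[0,0,0],1],[[0,0,0.003],[0,0,0],1],[[0,0,0],[0,0,0],1],[[0,0,0],[0,0,0],1]]'

```text
time: 9.45
tool_pos: [498.6, 112.0, 248.3]
tcp_rot: [-180.0, 0.1, 77.0]
ft_force: [0.5, 0.3, -1.5]
finger_gap: 27.3
```

```bash
python3 - <<'E'
from h import *
np.set_printoptions(precision=4,suppress=True)
delta(498.8,112.2,201,77)
S=r.snapshot("side");save("s9",S["image"],(230,140,90,100),6)
delta(498.8,112.2,201,77)
E
```

```text
now 9.45 [498.6 112.  248.3] [-179.95    0.06   77.  ] F [ 0.5  0.3 -1.5] M [-0.03  -0.032  0.023] gap 27.3 j6 19.9
shift [0.0003 0.0002 0.0473] turn [-0.0008  0.001  -0.    ]
now 9.5 [498.6 112.  248.3] [-179.95    0.06   76.99] F [-0.7  0.7 -1.7] M [-0.024  0.052 -0.01 ] gap 27.3 j6 19.9
shift [0.0003 0.0002 0.0473] turn [-0.0008  0.001  -0.0001]
```

View pics/s9.png

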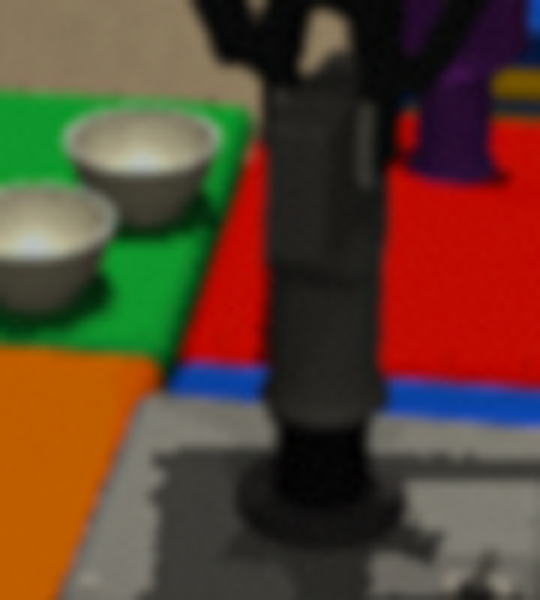

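Call:
carry_out --increments '[[[0,0,0.003],[0,0,0],1],[[0,0,0.003],[0,0,0],1],[[0,0,0.003],[0,0,0],1],[[0,0,0],[0,0,0],1]]'

```text
time: 9.9
tool_pos: [499.0, 112.0, 239.1]
tcp_rot: [180.0, 0.0, 77.0]
ft_force: [0.5, -0.9, -1.9]
finger_gap: 27.5
```

```bash
python3 - <<'E'
from h import *
np.set_printoptions(precision=4,suppress=True)
delta(498.8,112.2,201,77)
E
```

```text
now 9.9 [499.  112.  239.1] [179.99   0.04  77.  ] F [ 0.5 -0.9 -1.9] M [-0.001 -0.033  0.025] gap 27.5 j6 19.9
shift [ 0.0001 -0.0002  0.0381] turn [ 0.0002  0.0006 -0.0001]
```

Call:
carry_out --increments '[[[0,0,0.003],[0,0,0],1],[[0,0,0.003],[0,0,0],1],[[0,0,0.003],[0,0,0],1],[[0,0,0.002],[0,0,0],1]]'

```text
time: 10.3
tool_pos: [499.9, 112.4, 229.4]
tcp_rot: [179.8, -0.1, 77.0]
ft_force: [-2.4, 0.1, 6.6]
finger_gap: 27.5
```

```bash
python3 - <<'E'
from h import *
np.set_printoptions(precision=4,suppress=True)
delta(498.8,112.2,201,77)
E
```

```text
now 10.3 [499.9 112.4 229.4] [179.82  -0.05  77.01] F [-2.4  0.1  6.6] M [0.073 0.761 0.017] gap 27.5 j6 19.9
shift [-0.0005 -0.0011  0.0283] turn [ 0.0031 -0.0009  0.0002]
```

Call:
carry_out --increments '[[[0,0,0.003],[0,0,0],1],[[0,0,0.003],[0,0,0],1],[[0,0,0.003],[0,0,0],1]]'

```text
time: 10.6
tool_pos: [499.8, 112.5, 222.3]
tcp_rot: [179.8, -0.1, 77.0]
ft_force: [-3.2, -0.5, 3.9]
finger_gap: 27.3
```

```bash
python3 - <<'E'
from h import *
np.set_printoptions(precision=4,suppress=True)
delta(498.8,112.2,201,77)
E
```

```text
now 10.6 [499.8 112.5 222.3] [179.77  -0.07  77.02] F [-3.2 -0.5  3.9] M [-0.064  0.667  0.003] gap 27.3 j6 19.9
shift [-0.0006 -0.001   0.0213] turn [ 0.0039 -0.0012  0.0004]
```

Button is depressed and the socket is sliding. I'll continue down, about 21 mm to the seat.

Call:
carry_out --increments '[[[0,0,0.003],[0,0,0],1],[[0,0,0.003],[0,0,0],1],[[0,0,0.003],[0,0,0],1],[[0,0,0.003],[0,0,0],1]]'

```text
time: 11.0
tool_pos: [499.8, 112.5, 210.2]
tcp_rot: [179.8, -0.1, 77.0]
ft_force: [-2.1, 0.5, 3.6]
finger_gap: 27.6
```

```bash
python3 - <<'E'
from h import *
np.set_printoptions(precision=4,suppress=True)
delta(498.8,112.2,201,77)
E
```

```text
now 11.0 [499.8 112.5 210.2] [179.76  -0.07  77.03] F [-2.1  0.5  3.6] M [-0.042  0.579 -0.03 ] gap 27.6 j6 19.9
shift [-0.0006 -0.0009  0.0092] turn [ 0.0042 -0.0012  0.0005]
```

Call:
carry_out --increments '[[[0,0,0.003],[0,0,0],1],[[0,0,0.002],[0,0,0],1],[[0,0,0.002],[0,0,0],1],[[0,0,0.0015],[0,0,0],1]]'

```text
time: 11.4
tool_pos: [499.8, 112.1, 201.3]
tcp_rot: [179.8, -0.0, 77.0]
ft_force: [-10.8, -0.2, 21.9]
finger_gap: 27.3
```

```bash
python3 - <<'E'
from h import *
np.set_printoptions(precision=4,suppress=True)
delta(498.8,112.2,201,77)
E
```

```text
now 11.4 [499.8 112.1 201.3] [179.77  -0.02  77.01] F [-10.8  -0.2  21.9] M [-0.275  2.348 -0.003] gap 27.3 j6 19.9
shift [-0.0001 -0.001   0.0003] turn [ 0.0039 -0.0004  0.0001]
```

Call:
carry_out --increments '[[[0,-0.0005,0],[0,0,0],1],[[0,0,0],[0,0,0],1]]'

```text
time: 11.6
tool_pos: [499.3, 112.0, 201.7]
tcp_rot: [179.8, -0.0, 77.0]
ft_force: [-0.9, -0.9, 0.8]
finger_gap: 27.3
```

```bash
python3 - <<'E'
from h import *
np.set_printoptions(precision=4,suppress=True)
delta(498.8,112.2,201,77)
S=r.snapshot("side");save("s10",S["image"],(230,140,90,100),6)
save("w10",r.snapshot("wrist")["image"],None,1.5)
E
```

```text
now 11.6 [499.3 112.  201.7] [179.75  -0.01  77.  ] F [-0.9 -0.9  0.8] M [-0.226  0.279 -0.046] gap 27.3 j6 20.0
shift [ 0.     -0.0006  0.0007] turn [ 0.0043 -0.0002 -0.    ]
```

View pics/s10.png

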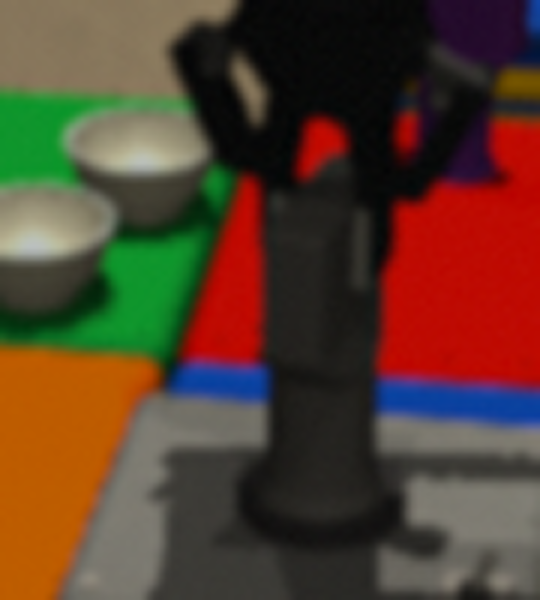

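View pics/w10.png

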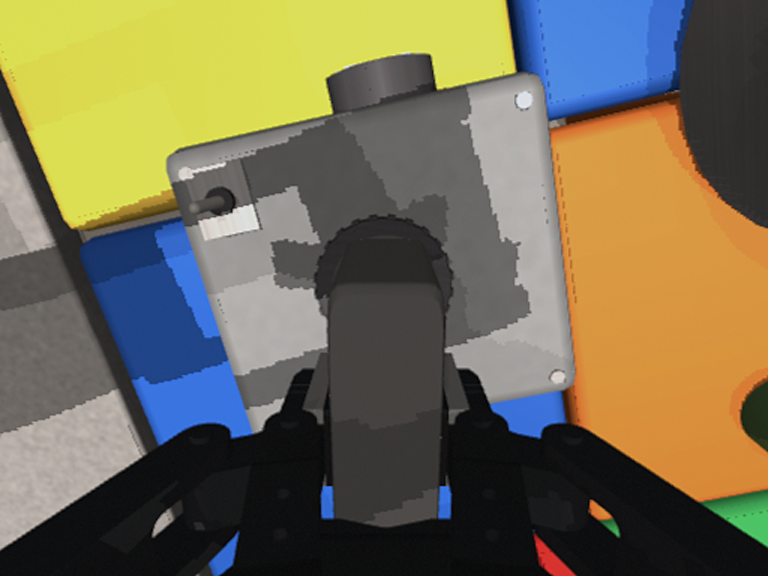

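Call:
carry_out --increments '[[[0,0,0],[0,0,0.03],1],[[0,0,0],[0,0,0.015],1]]'

```text
time: 11.9
tool_pos: [499.5, 112.2, 201.6]
tcp_rot: [179.8, -0.0, 74.4]
ft_force: [-2.2, 0.3, 2.3]
finger_gap: 27.6
```

```bash
python3 - <<'E'
from h import *
np.set_printoptions(precision=4,suppress=True)
delta(498.8,112.2,201,77)
E
```

```text
now 11.9 [499.5 112.2 201.6] [179.75  -0.04  74.36] F [-2.2  0.3  2.3] M [-0.253  0.509  0.041] gap 27.6 j6 22.6
shift [-0.0001 -0.0007  0.0006] turn [ 0.0044 -0.0006 -0.046 ]
```

Call:
carry_out --increments '[[[0,0,0.0003],[0,0,0.02],1],[[0,0,0],[0,0,0.02],1]]'

```text
time: 12.1
tool_pos: [499.6, 112.2, 201.6]
tcp_rot: [179.7, -0.1, 72.0]
ft_force: [-1.6, -0.2, 2.9]
finger_gap: 27.5
```

```bash
python3 - <<'E'
from h import *
np.set_printoptions(precision=4,suppress=True)
delta(498.8,112.2,201,77)
save("s11",r.snapshot("side")["image"],(220,130,110,110),6)
E
```

```text
now 12.1 [499.6 112.2 201.6] [179.74  -0.06  71.97] F [-1.6 -0.2  2.9] M [-0.179  0.536  0.093] gap 27.5 j6 25.0
shift [-0.0003 -0.0007  0.0006] turn [ 0.0045 -0.0008 -0.0878]
```

Call:
carry_out --increments '[[[0,0,0],[0,0,0.02],1],[[0,0,0],[0,0,0.01],1]]'

```text
time: 12.35
tool_pos: [499.6, 112.3, 201.6]
tcp_rot: [179.7, -0.1, 70.1]
ft_force: [-2.3, -1.0, 3.8]
finger_gap: 27.5
```

```bash
python3 - <<'E'
from h import *
np.set_printoptions(precision=4,suppress=True)
delta(498.8,112.2,201,77)
E
```

```text
now 12.35 [499.6 112.3 201.6] [179.74  -0.07  70.07] F [-2.3 -1.   3.8] M [-0.204  0.565  0.094] gap 27.5 j6 26.9
shift [-0.0004 -0.0007  0.0006] turn [ 0.0045 -0.001  -0.121 ]
```

```bash
python3 - <<'E'
import cv2,numpy as np
s=cv2.imread("pics/side0.png");t=cv2.imread("pics/top0.png")
def c(im,x,y,w,h,k):
    a=cv2.resize(im[y:y+h,x:x+w],None,fx=k,fy=k,interpolation=cv2.INTER_NEAREST).astype(float)
    return np.clip(a*1.8,0,255).astype(np.uint8)
a=c(t,196,196,40,40,14);b=c(s,266,192,32,46,12)
cv2.imwrite("pics/zt.png",a);cv2.imwrite("pics/zs.png",b)
from h import *
T=r.snapshot("top");S=r.snapshot("side")
for phi in (-30,-20,-13,-7,0,10):
    p=[499+25.5*np.cos(np.radians(phi)),113.3+25.5*np.sin(np.radians(phi)),132]
    print(phi,(proj(T,p)-[196,196]+.5)*14,(proj(S,p)-[266,192]+.5)*12)
for z in(100,132,155):print(z,(proj(T,[499,113.3,z])-[196,196]+.5)*14,(proj(S,[499,113.3,z])-[266,192]+.5)*12)
E
```

```text
-30 [367.37737929 169.10118777] [119.26257592 188.9583468 ]
-20 [347.57300226 159.17358141] [107.90987179 197.65751389]
-13 [332.78857174 154.34756775] [101.80896707 204.33312758]
-7 [319.70074657 151.66700433] [ 97.87789527 210.35807952]
0 [304.14538601 150.27851518] [ 94.87513247 217.65186698]
10 [281.82338545 151.57434177] [ 93.64301543 228.36428975]
100 [312.95173907 295.96739411] [210.88503263 355.38514611]
132 [298.05803848 277.75176202] [213.88198558 227.77432612]
155 [286.74415547 263.91439975] [216.0865859  133.90203033]
```

View pics/zt.png

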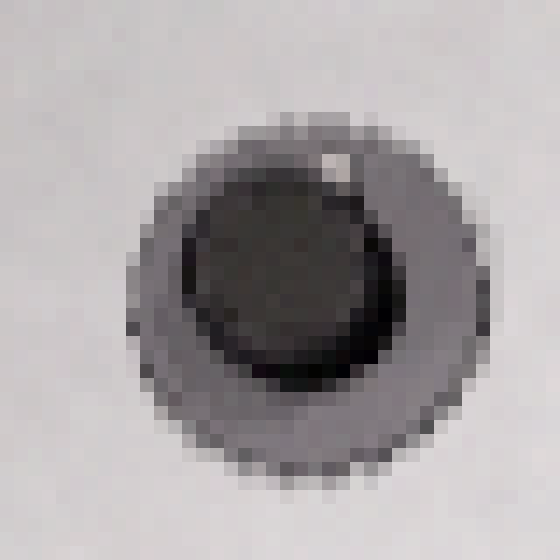

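View pics/zs.png

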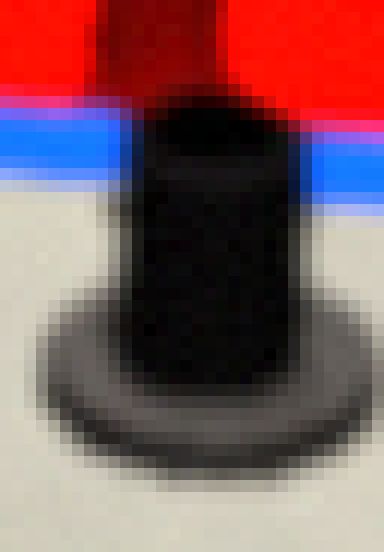

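```bash
python3 - <<'E'
from h import *
W=r.snapshot("wrist");save("w12",W["image"],None,1.5)
print(W["rvec"],r.sense()["joint_pos"],r.sense()["wrist_torque"])
save("s12",r.snapshot("side")["image"],(230,140,90,100),6)
E
```

```text
[-2.81389935  0.49464496  0.06498783] [ 6.96863992e+00 -5.61327855e+00  1.01601706e+02 -4.46855630e-02
  8.37473481e+01  2.68294191e+01] [-0.15273366  0.52275975  0.05113885]
```

View pics/w12.png

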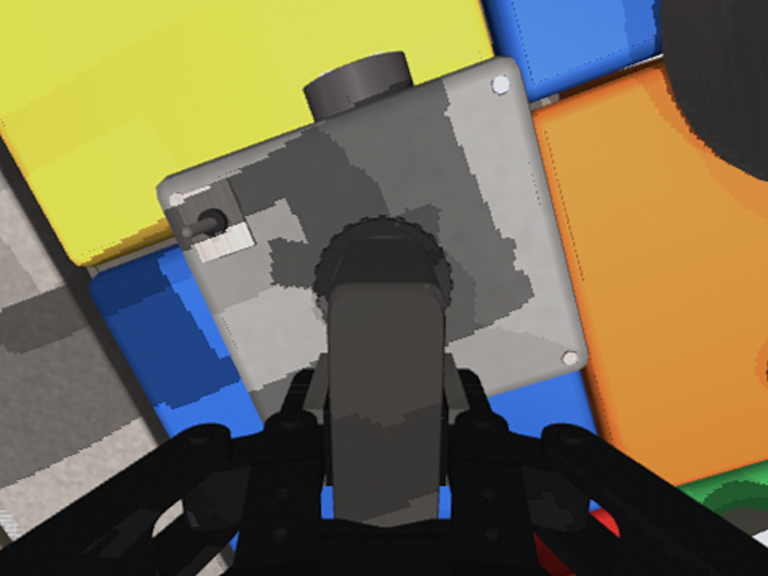

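View pics/s12.png

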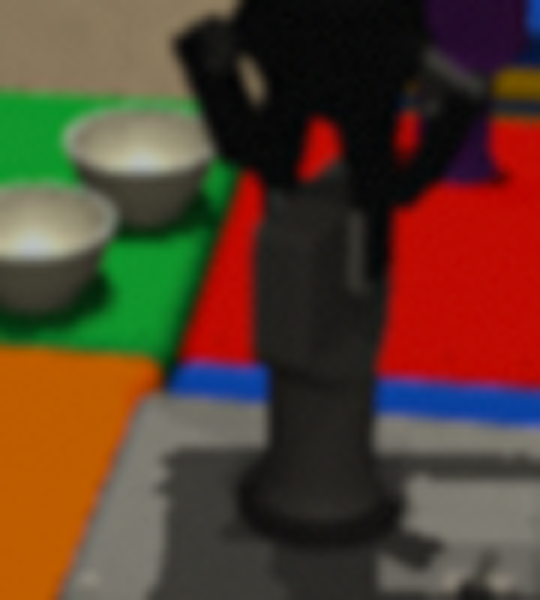

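Call:
carry_out --increments '[[[0,0,0.0008],[0,0,0],1],[[0,0,0.0008],[0,0,0],1]]'

```text
time: 12.75
tool_pos: [499.7, 112.4, 201.5]
tcp_rot: [179.7, -0.1, 70.2]
ft_force: [-5.0, -1.4, 10.8]
finger_gap: 27.5
```

```bash
python3 - <<'E'
from h import *
np.set_printoptions(precision=4,suppress=True)
delta(498.8,112.2,201,77)
E
```

```text
now 12.75 [499.7 112.4 201.5] [179.71  -0.1   70.17] F [-5.  -1.4 10.8] M [-0.257  1.469  0.002] gap 27.5 j6 26.8
shift [-0.0005 -0.0008  0.0005] turn [ 0.0051 -0.0015 -0.1191]
```

Call:
carry_out --increments '[[[0,-0.0004,0.0005],[0,0,0.025],1],[[0,-0.0004,0.0005],[0,0,0.025],1],[[0,0,0.0005],[0,0,0.0],1]]'

```text
time: 13.05
tool_pos: [499.5, 112.5, 201.6]
tcp_rot: [179.6, -0.1, 67.2]
ft_force: [-4.5, -0.8, 6.8]
finger_gap: 27.6
```

```bash
python3 - <<'E'
from h import *
np.set_printoptions(precision=4,suppress=True)
delta(498.8,112.2,201,77)
E
```

```text
now 13.05 [499.5 112.5 201.6] [179.61  -0.13  67.24] F [-4.5 -0.8  6.8] M [-0.152  1.077  0.026] gap 27.6 j6 29.8
shift [-0.0005 -0.0005  0.0005] turn [ 0.0069 -0.0017 -0.1704]
```

Call:
carry_out --increments '[[[0,-0.0003,0.0005],[-0.002,0,0.03],1],[[0,-0.0003,0.0005],[-0.002,0,0.03],1],[[0,0,0.0005],[0,0,0.03],1]]'

```text
time: 13.35
tool_pos: [499.1, 113.2, 201.6]
tcp_rot: [179.4, -0.3, 62.0]
ft_force: [-4.4, 1.0, 6.9]
finger_gap: 27.5
```

```bash
python3 - <<'E'
from h import *
np.set_printoptions(precision=4,suppress=True)
delta(498.8,112.2,201,77)
E
```

```text
now 13.35 [499.1 113.2 201.6] [179.37  -0.25  62.02] F [-4.4  1.   6.9] M [0.048 1.078 0.438] gap 27.5 j6 35.2
shift [-0.0011  0.0002  0.0006] turn [ 0.0115 -0.003  -0.2615]
```

Call:
carry_out --increments '[[[0,0,0],[0,0,0],1]]'

```text
time: 13.45
tool_pos: [499.0, 113.4, 201.6]
tcp_rot: [179.4, -0.3, 62.0]
ft_force: [-1.5, 0.6, 0.9]
finger_gap: 27.4
```

```bash
python3 - <<'E'
from h import *
np.set_printoptions(precision=4,suppress=True)
delta(498.8,112.2,201,62)
W=r.snapshot("wrist");save("w13",W["image"],None,1.5)
S=r.snapshot("side");save("s13",S["image"],(230,140,90,100),6)
E
```

```text
now 13.45 [499.  113.4 201.6] [179.38  -0.26  62.  ] F [-1.5  0.6  0.9] M [-0.228  0.564  0.202] gap 27.4 j6 35.2
shift [-0.0012  0.0004  0.0006] turn [ 0.0108 -0.0045  0.    ]
```

View pics/w13.png

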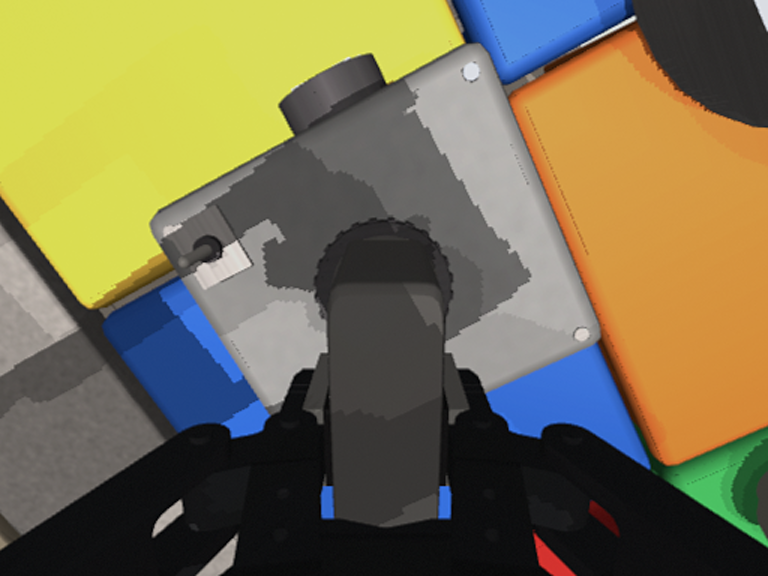

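View pics/s13.png

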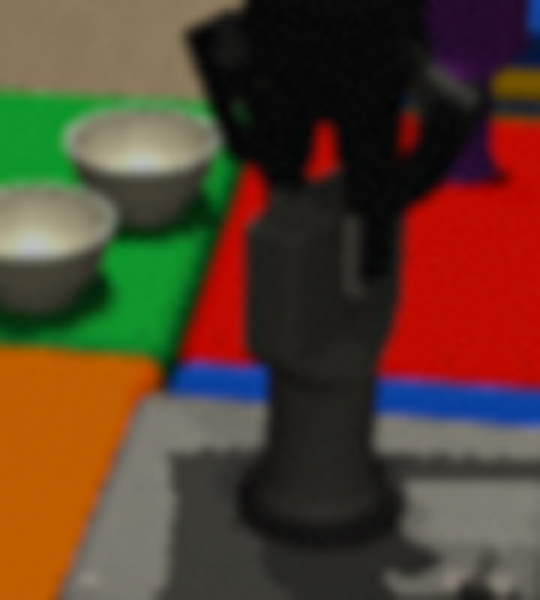

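Call:
carry_out --increments '[[[0,0,0],[0.008,-0.003,-0.025],1],[[0,0,0],[0,0,-0.025],1]]'

```text
time: 13.75
tool_pos: [499.3, 113.5, 201.6]
tcp_rot: [179.8, -0.1, 65.1]
ft_force: [-1.6, 0.2, 4.3]
finger_gap: 27.6
```

```bash
python3 - <<'E'
from h import *
np.set_printoptions(precision=4,suppress=True)
delta(499,113,201,62)
E
```

```text
now 13.75 [499.3 113.5 201.6] [179.84  -0.1   65.14] F [-1.6  0.2  4.3] M [ 0.001  0.574 -0.099] gap 27.6 j6 31.9
shift [-0.0006 -0.      0.0006] turn [ 0.0027 -0.0018  0.0549]
```

Call:
carry_out --increments '[[[0,0,0],[0.002,0,-0.025],1],[[0,0,0],[0,0,-0.015],1]]'

```text
time: 13.95
tool_pos: [499.5, 113.5, 201.6]
tcp_rot: [180.0, -0.1, 67.7]
ft_force: [-2.2, 0.9, 3.8]
finger_gap: 27.3
```

```bash
python3 - <<'E'
from h import *
np.set_printoptions(precision=4,suppress=True)
delta(499,113,201,65)
E
```

```text
now 13.95 [499.5 113.5 201.6] [179.96  -0.1   67.7 ] F [-2.2  0.9  3.8] M [-0.049  0.462 -0.073] gap 27.3 j6 29.3
shift [-0.0006 -0.0003  0.0006] turn [ 0.0006 -0.0017  0.047 ]
```

Call:
carry_out --increments '[[[0,0,0],[0,0,-0.02],1],[[0,0,0],[0,0,-0.015],1]]'

```text
time: 14.15
tool_pos: [499.6, 113.4, 201.6]
tcp_rot: [180.0, -0.1, 69.9]
ft_force: [-0.9, -0.8, 4.1]
finger_gap: 27.6
```

```bash
python3 - <<'E'
from h import *
np.set_printoptions(precision=4,suppress=True)
delta(499,113,201,65)
E
```

```text
now 14.15 [499.6 113.4 201.6] [179.96  -0.1   69.88] F [-0.9 -0.8  4.1] M [-0.072  0.438 -0.084] gap 27.6 j6 27.1
shift [-0.0005 -0.0004  0.0006] turn [ 0.0007 -0.0017  0.0852]
```

Call:
carry_out --increments '[[[0,0,-0.0012],[0,0,0],1],[[0,0,-0.0012],[0,0,0],1]]'

```text
time: 14.35
tool_pos: [499.2, 113.2, 202.9]
tcp_rot: [-180.0, -0.1, 69.9]
ft_force: [-0.3, 0.2, -1.9]
finger_gap: 27.4
```

```bash
python3 - <<'E'
from h import *
np.set_printoptions(precision=4,suppress=True)
delta(499,113,201,65)
E
```

```text
now 14.35 [499.2 113.2 202.9] [-179.98   -0.06   69.93] F [-0.3  0.2 -1.9] M [-0.007 -0.039  0.045] gap 27.4 j6 27.1
shift [-0.0003 -0.0001  0.0019] turn [-0.0003 -0.001   0.086 ]
```

Call:
carry_out --increments '[[[0,0,-0.0012],[0,0,0],1],[[0,0,-0.0012],[0,0,0],1]]'

```text
time: 14.55
tool_pos: [498.6, 113.1, 203.7]
tcp_rot: [-179.9, -0.0, 69.9]
ft_force: [2.4, -0.0, -8.5]
finger_gap: 27.6
```

```bash
python3 - <<'E'
from h import *
np.set_printoptions(precision=4,suppress=True)
delta(499,113,201,65)
E
```

```text
now 14.55 [498.6 113.1 203.7] [-179.9    -0.     69.91] F [ 2.4 -0.  -8.5] M [-0.024 -0.539 -0.005] gap 27.6 j6 27.1
shift [0.     0.0004 0.0027] turn [-0.0018  0.      0.0858]
```

Call:
carry_out --increments '[[[0,0,-0.0012],[0,0,0],1]]'

```text
time: 14.65
tool_pos: [498.3, 112.9, 203.8]
tcp_rot: [-179.8, 0.0, 69.9]
ft_force: [3.3, -0.1, -10.4]
finger_gap: 27.3
```

```bash
python3 - <<'E'
from h import *
np.set_printoptions(precision=4,suppress=True)
delta(499,113,201,65)
E
```

```text
now 14.65 [498.3 112.9 203.8] [-179.83    0.04   69.9 ] F [  3.3  -0.1 -10.4] M [ 0.036 -0.587  0.022] gap 27.3 j6 27.1
shift [0.0003 0.0007 0.0028] turn [-0.0029  0.0008  0.0856]
```

Call:
carry_out --increments '[[[0,0,0.001],[0.002,0,0],1],[[0,0,0.001],[0,0,0],1],[[0,0,0.0005],[0,0,0],1],[[0,0,0],[0,0,-0.02],1],[[0,0,0],[0,0,-0.02],1]]'

```text
time: 15.15
tool_pos: [498.6, 113.1, 202.5]
tcp_rot: [-179.8, -0.0, 72.3]
ft_force: [-0.6, 0.1, -1.6]
finger_gap: 27.5
```

```bash
python3 - <<'E'
from h import *
np.set_printoptions(precision=4,suppress=True)
delta(499,113,201,65)
E
```

```text
now 15.15 [498.6 113.1 202.5] [-179.76   -0.01   72.34] F [-0.6  0.1 -1.6] M [-0.017 -0.008  0.001] gap 27.5 j6 24.6
shift [0.0001 0.0004 0.0015] turn [-0.0041  0.0001  0.1281]
```

Call:
carry_out --increments '[[[0,0,0],[0,0,-0.02],1],[[0,0,0],[0,0,-0.02],1]]'

```text
time: 15.35
tool_pos: [498.6, 113.0, 202.7]
tcp_rot: [-179.8, -0.0, 74.9]
ft_force: [0.1, -1.1, -2.5]
finger_gap: 27.6
```

```bash
python3 - <<'E'
from h import *
np.set_printoptions(precision=4,suppress=True)
delta(499,113,201,65)
E
```

```text
now 15.35 [498.6 113.  202.7] [-179.78   -0.01   74.85] F [ 0.1 -1.1 -2.5] M [-0.294  0.167  0.005] gap 27.6 j6 22.1
shift [0.0001 0.0004 0.0017] turn [-0.0039  0.0002  0.172 ]
```

Call:
carry_out --increments '[[[0,0,0],[0,0,-0.02],1],[[0,0,0],[0,0,-0.015],1]]'

```text
time: 15.55
tool_pos: [498.4, 112.5, 202.7]
tcp_rot: [-179.8, 0.0, 77.1]
ft_force: [-0.2, -2.0, -1.5]
finger_gap: 27.6
```

```bash
python3 - <<'E'
from h import *
np.set_printoptions(precision=4,suppress=True)
delta(499,113,201,65)
save("w14",r.snapshot("wrist")["image"],None,1.5)
E
```

```text
now 15.55 [498.4 112.5 202.7] [-179.76    0.05   77.06] F [-0.2 -2.  -1.5] M [-0.401 -0.018 -0.076] gap 27.6 j6 19.9
shift [0.0007 0.0005 0.0017] turn [-0.0041  0.0012  0.2104]
```

View pics/w14.png

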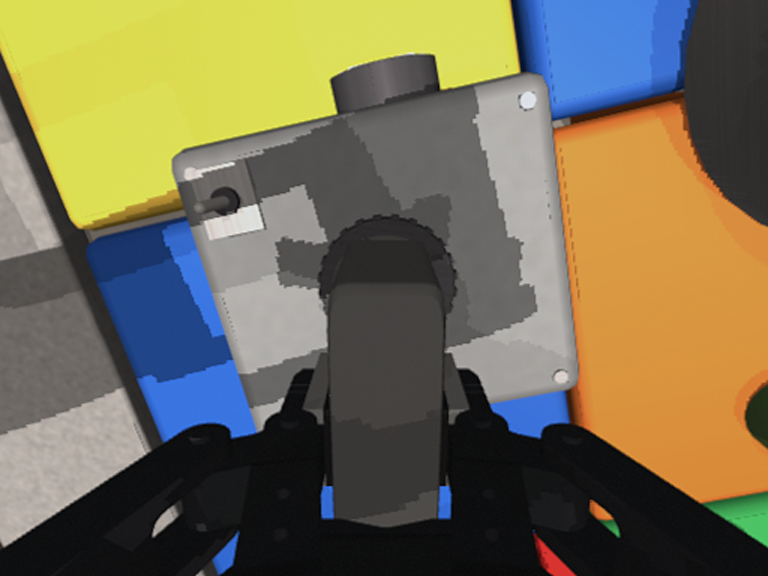

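Call:
carry_out --increments '[[[0.0004,0,0],[0,0,-0.02],1],[[0,0,0],[0,0,-0.015],1]]'

```text
time: 15.8
tool_pos: [498.7, 112.1, 202.6]
tcp_rot: [-179.8, 0.1, 79.2]
ft_force: [-0.1, -3.1, -2.5]
finger_gap: 27.4
```

```bash
python3 - <<'E'
from h import *
np.set_printoptions(precision=4,suppress=True)
delta(499,113,201,65)
E
```

```text
now 15.8 [498.7 112.1 202.6] [-179.79    0.1    79.21] F [-0.1 -3.1 -2.5] M [-0.656 -0.145 -0.176] gap 27.4 j6 17.7
shift [0.0009 0.0002 0.0016] turn [-0.0035  0.0022  0.248 ]
```

Call:
carry_out --increments '[[[0,0,0],[0,0,0.03],1],[[0.0003,0,0],[0,0,0.04],1],[[0.0003,0,0],[0,0,0.04],1],[[0.0003,0,0],[0.002,0,0.04],1],[[0,0,0],[0,0,0],1]]'

```text
time: 16.3
tool_pos: [499.4, 113.9, 202.9]
tcp_rot: [-179.7, 0.0, 70.0]
ft_force: [-1.0, -3.0, -2.4]
finger_gap: 27.8
```

```bash
python3 - <<'E'
from h import *
np.set_printoptions(precision=4,suppress=True)
delta(498.7,113,201.6,70)
E
```

```text
now 16.3 [499.4 113.9 202.9] [-179.72    0.02   70.  ] F [-1.  -3.  -2.4] M [-0.697  0.098 -0.016] gap 27.8 j6 27.0
shift [-0.0011 -0.0003  0.0013] turn [-0.0049  0.0003  0.    ]
```

Call:
carry_out --increments '[[[-0.0008,-0.0003,0.0004],[-0.004,0,0],1],[[0,0,0.0004],[0,0,0],1],[[0,0,0.0003],[0,0,0],1],[[0,0,0.0003],[0,0,0],1],[[0,0,0],[0,0,0],1]]'

```text
time: 16.8
tool_pos: [498.9, 113.8, 201.8]
tcp_rot: [-180.0, -0.1, 70.1]
ft_force: [0.3, -2.2, -1.7]
finger_gap: 27.7
```

```bash
python3 - <<'E'
from h import *
np.set_printoptions(precision=4,suppress=True)
delta(498.7,113,201.6,70)
E
```

```text
now 16.8 [498.9 113.8 201.8] [-179.99   -0.06   70.11] F [ 0.3 -2.2 -1.7] M [-0.333  0.027 -0.03 ] gap 27.7 j6 27.0
shift [-0.0009  0.0001  0.0002] turn [-0.0001 -0.001   0.0019]
```

Call:
carry_out --increments '[[[0,0,0.0002],[0,0,0],0.6],[[0,0,0],[0,0,0],0.4],[[0,0,0],[0,0,0],0.2],[[0,0,0],[0,0,0],0],[[0,0,0],[0,0,0],0],[[0,0,0],[0,0,0],0],[[0,0,0],[0,0,0],0]]'

```text
time: 17.5
tool_pos: [499.6, 114.8, 202.6]
tcp_rot: [179.9, -0.2, 70.1]
ft_force: [0.0, -0.3, 0.2]
finger_gap: 85.1
```

```bash
python3 - <<'E'
from h import *
np.set_printoptions(precision=4,suppress=True)
delta(498.7,113,201.6,70)
save("w15",r.snapshot("wrist")["image"],None,1.5)
E
```

```text
now 17.5 [499.6 114.8 202.6] [179.93  -0.2   70.14] F [ 0.  -0.3  0.2] M [ 0.017 -0.008 -0.013] gap 85.1 j6 26.9
shift [-0.002  -0.0003  0.001 ] turn [ 0.0012 -0.0035  0.0025]
```

View pics/w15.png

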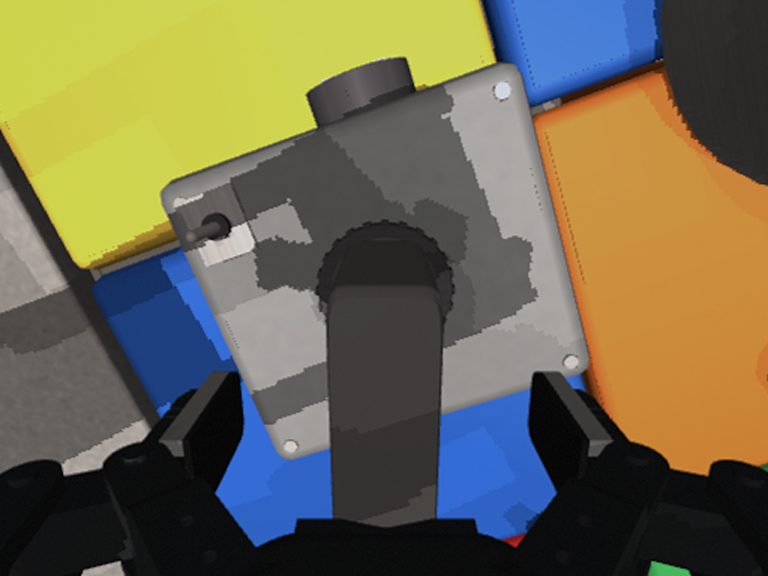

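Call:
carry_out --increments '[[[0,0,-0.02],[0,0,0],0],[[0,0,-0.03],[0,0,0],0],[[0,0,-0.03],[0,0,0],0],[[0,0,-0.03],[0,0,0],0],[[0,0,-0.03],[0,0,0],0],[[0,0,-0.02],[0,0,0],0],[[0,0,0],[0,0,0],0],[[0,0,0],[0,0,0],0]]'

```text
time: 18.35
tool_pos: [498.1, 114.1, 366.5]
tcp_rot: [-179.9, -0.1, 70.1]
ft_force: [0.1, 0.3, -0.8]
finger_gap: 85.4
```

```bash
python3 - <<'E'
from h import *
np.set_printoptions(precision=4,suppress=True)
delta(600,80,375,-18)
S=r.snapshot("side");save("s16",S["image"],(210,100,140,140),5)
E
```

```text
now 18.35 [498.1 114.1 366.5] [-179.87   -0.1    70.14] F [ 0.1  0.3 -0.8] M [0.027 0.006 0.011] gap 85.4 j6 26.9
shift [ 0.0026  0.1074 -0.0088] turn [-0.0032  0.0004  1.5383]
```

View pics/s16.png

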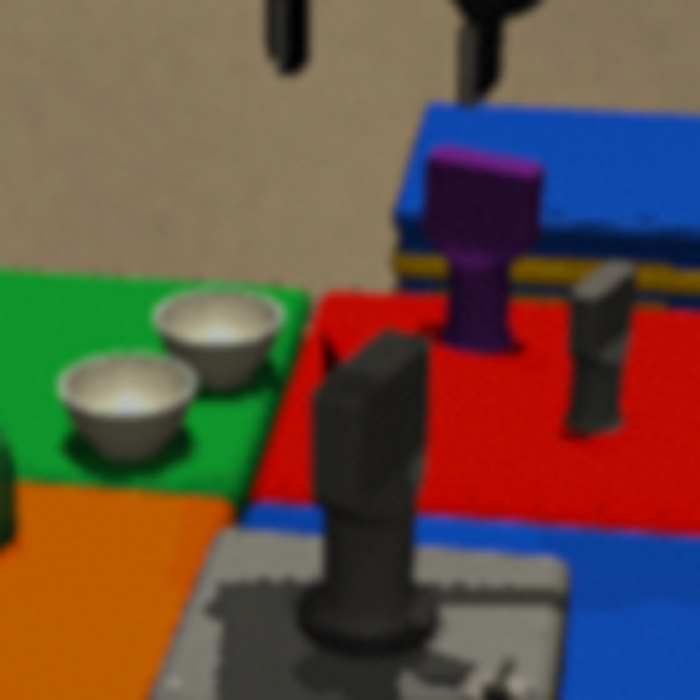

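Call:
carry_out --increments '[[[0,0.035,0],[0,0,0.145],0],[[0.005,0.035,0],[0,0,0.145],0],[[0.01,0.035,0],[0,0,0.145],0],[[0,0,0],[0,0,0.145],0],[[0,0,0],[0,0,0.145],0],[[0,0,0],[0,0,0.145],0],[[0,0,0],[0,0,0.145],0],[[0,0,0],[0,0,0.145],0],[[0,0,0],[0,0,0.145],0],[[0,0,0],[0,0,0.145],0],[[0,0,0],[0,0,0],0],[[0,0,0],[0,0,0],0]]'

```text
time: 19.6
tool_pos: [595.5, 75.1, 338.9]
tcp_rot: [179.5, 2.1, -15.4]
ft_force: [0.3, 0.3, 0.0]
finger_gap: 85.5
```

```bash
python3 - <<'E'
from h import *
np.set_printoptions(precision=4,suppress=True)
delta(600,80,366,-15)
W=r.snapshot("wrist");save("w17",W["image"],None,1.5)
print(proj(W,[521,104,132])*1.5)
E
```

```text
now 19.6 [595.5  75.1 338.9] [179.48   2.14 -15.38] F [0.3 0.3 0. ] M [0.017 0.009 0.046] gap 85.5 j6 107.6
shift [ 0.0021 -0.0056 -0.0273] turn [ 0.0089  0.0373 -0.0064]
[372.3812 337.6298]
```

View pics/w17.png

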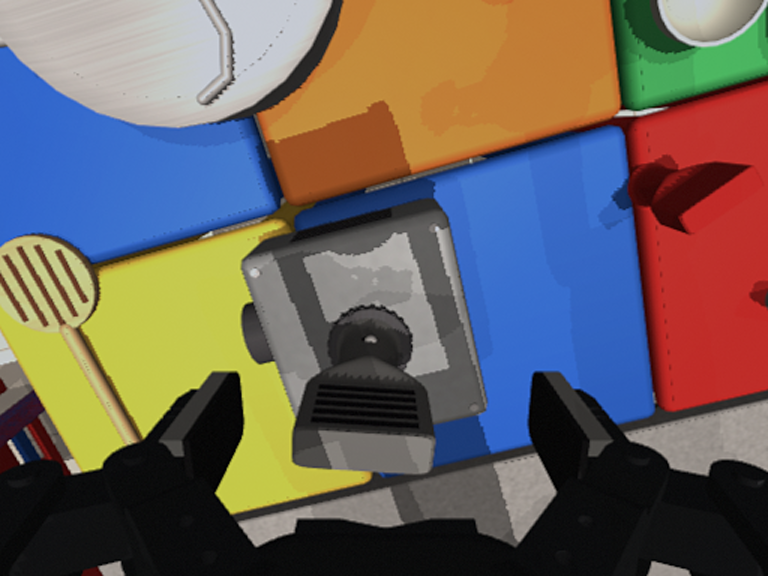

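```bash
python3 - <<'E'
from h import *
W=r.snapshot("wrist");im=W["image"][195:265,205:295];im=cv2.convertScaleAbs(cv2.resize(im,None,fx=8,fy=8,interpolation=cv2.INTER_CUBIC),alpha=1.8)
cv2.imwrite("pics/w17c.png",im)
E
```

```text
(no output)
```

View pics/w17c.png

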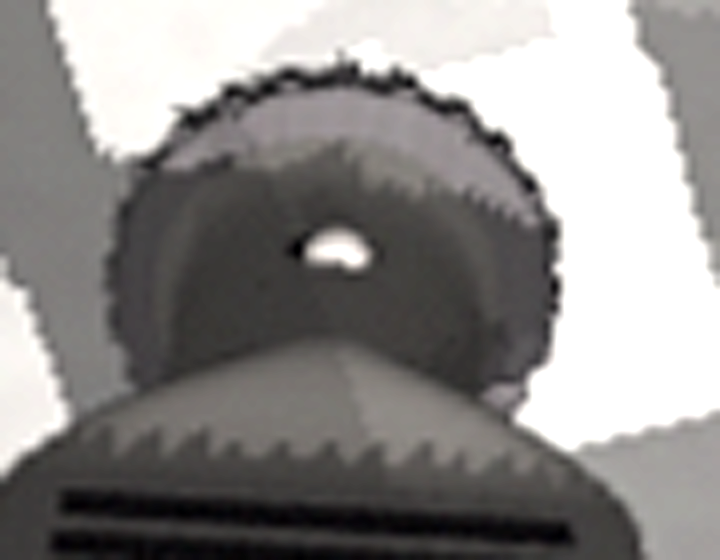

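```bash
python3 - <<'E'
from h import *
S=r.snapshot("side");save("s18",S["image"],(90,120,280,230),2.8)
E
```

```text
(no output)
```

View pics/s18.png

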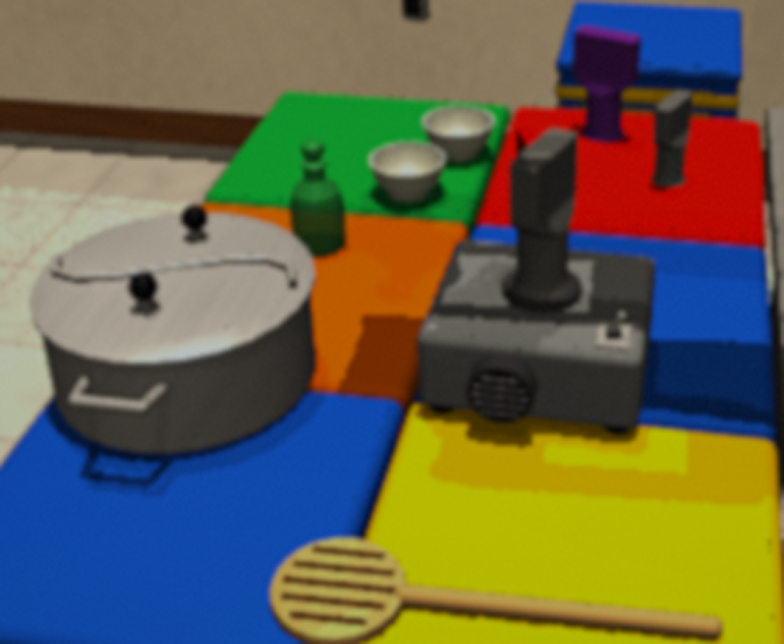

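The nozzle stands upright on the flange. The bowls, cruet, skimmer and switch look unmoved, and the arm is clear.

```bash
python3 -c "
from bench import r
print(r.hand_in(), r.sense()['time'])"
```

```text
the job is handed in; nothing more can be done
the job is handed in; nothing more can be done
```

The larger grey nozzle is on the fan neck, seated on the flange and locked. I handed the job in at about 20 s of the 61 s allowed.

**What I did:** I gripped the head across its 28 mm and slid the socket down. The button took about 8 N, and the seat peaked at about 22 N. I then twisted the nozzle lightly, set the hole near the middle of its free range, let go and backed the arm off.

**Checks that passed:**
- **Turning:** the nozzle turned freely over about 14° and met a stop at each end. My hardest twist was 0.44 N m for one moment, above the 0.3 N m you gave as enough but well below the neck's 1.5 N m.
- **Lifting:** a light lift stopped at about 2 mm, with about 10 N.
- **By eye:** the last wrist picture shows the steel button standing out through the hole. The last side picture shows the nozzle upright, the switch still leaning to off, and the bowls, cruet and skimmer in place.

**What disagreed or stayed unclear:**
- My first reading put the button at about -13°, while the stops put it at about -20°. I had taken the early free turning for "not clicked yet", so I missed the exact moment of the click.
- In the close-up the hole sits slightly off-centre around the button, within its play.

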